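Clamp the drawer front and set the spring dividers to its handle holes

TASK

First wind the hold-down clamp's handwheel clockwise, about one full turn, until it is fully down on the drawer front. Then pick up the spring dividers, squeeze their legs until the two points span the two marked hole centres, and bring one point to each cross: head raised, points just above or lightly touching the sheet. Finish still gripping the dividers there with the gap held steady, so that a mate can run the nut up; leave the loose handles, the punch and the hammer alone.

Things in the scene. Friction and masses are not known exactly. Their poses are not given: they have to be found in the camera images.
- panel: Drawer front of bare sheet steel lying face up on the bench and fixed to it, 130 (x) x 340 (y) x 18 mm high; origin at the centre of its underside, its face is 18 mm above the bench (world z = 0.018), x across, y along its length.
- mark_a: One of two hole centres marked on the face of the drawer front: a black cross, lines 28 mm long, with a 6 mm dot in the middle. Origin at the dot, on the face (z = 0.018). The two crosses lie 44 to 60 mm apart along the panel's y; mark_a is the one on the +y side, nearer the clamp.
- mark_b: The other marked hole centre, same cross and dot, on the -y side; origin at the dot, on the face.
- dividers: Steel spring dividers, 206 mm long, 16 mm thick, 110 g, lying flat on the bench, points towards the robot. Origin at the fulcrum between the tops of the legs, on the underside; z up; x along the centre line towards the head (33 mm wide spring bow, stub handle ending at x = +56 mm); points at x = -150 mm. The +y leg is one piece with this body. Balance point about x = -56 mm.
- legs_mid (a point): Point midway between the dividers' legs at x = -75 mm, 8 mm up: a good place to grip across both legs. Legs: straight strips 7 mm wide, 16 mm thick, at rest splayed 0.185 rad each way from x, outer faces here 51 mm apart; the last 40 mm taper to points at mid thickness. Clear for gripping x = -55 to -100 mm; the screw crosses at x = -36 mm, its nut reaching 27 mm (screw end 38 mm) to -y.
- dividers_leg (a joint): Angle by which the -y leg is squeezed towards the +y leg about the fulcrum (rad): 0 at rest against the nut (points 72 mm apart), up to 0.40. Gap of the points = 308.5 mm x sin((0.471 - q) / 2): 60 mm at 0.08, 52 mm at 0.13, 44 mm at 0.185. A spring opens it: squeezing at x = -75 mm takes about 7 N to start, 10 N at 0.08 and 15 N at 0.185.
- point_a (a point): Tip of the +y leg of the dividers (fixed to body dividers).
- point_b (a point): Tip of the -y leg of the dividers (moves with the joint).
- head (a point): End of the dividers' stub handle, on its axis, 8 mm up as they lie, 206 mm from the line through the points.
- handwheel (a joint): Angle of the clamp's handwheel (rad), growing clockwise seen from above as the foot goes down; starts between 0 and 0.5, 6.8 is the stop, with the foot tight on the drawer front. The screw lowers the wheel 4 mm a turn; it turns with about 2 N at the spinner handle and stays where it is left.
- spindle_axis (a point): Point on the clamp's vertical spindle axis (wheel centre), level with the starting height of the point crank (180 mm above the bench).
- crank (a point): Grip point on the upright spinner handle of the handwheel: a black round handle, 21 mm in diameter and 50 mm high, 44 mm from the spindle axis, turning freely on its own pin. The point is 30 mm above its foot and 20 mm below its top, about 180 mm above the bench.
- handle_1: Loose bow handle, round bar 9 mm thick, 73 x 39 mm, lying flat; bystander. Origin between its feet. (The handles lie between the robot and the drawer front.)
- handle_2: A second such handle; bystander.
- punch: Loose centre punch, 100 mm long, 11 mm thick, lying behind the drawer front; bystander.
- hammer: Hammer, 220 mm long, lying on the bench; bystander.
- clamp: Hold-down clamp, fixed; origin on the bench under the spindle axis. Aluminium wheel 107 mm across, its top 148 mm above the bench; a grey arm runs below it along the clamp's +y to a steel column at 115 mm (top 140 mm above the bench) on a 64 mm square, 40 mm high magnet foot.
Not all that is in view belongs to the job. What is shaped like the dividers but red is not meant.

How it is judged:
By the outcome, as a careful person would: the job done as asked, in the order asked, and still so for the second after the job is handed in, while the arm keeps its last pose, push and grip.
It also fails if it takes over 58 s, if anything falls off the work surface, if the arm or the gripper's body presses on something with over 40 N, if the wrist force passes 120 N, or if a joint passes its speed limit or range.

ROBOT

A 6-joint arm with a two-finger parallel gripper is mounted at the origin on the work surface. World frame = base frame: x ahead of the robot, y to its left, z up, the work surface at z = 0. Lengths are in mm, angles in rad, forces in N, time in s.
With the tool pointing down it reaches from about 350 to 775 mm from the base axis. Payload 7.3 kg.
Tool frame: the origin (TCP) lies on the centre line of the jaws, within the pads' length; the fingertips stand 22 mm ahead of it and the grasp point (between the pads) lies 3 mm ahead of it (bot.finger_overhang is the distance from the TCP to the fingertips, in mm); y points along the fingers, z is the direction in which the jaws open and shut, and the axes are right-handed (so a half turn about y gives the same grasp; the last joint's range is limited). The gripper opens to 92 mm and grips with 3 to 60 N. Pads are 19 mm wide; open, the fingers measure 130 mm over their backs; the gripper's body (75 mm by 190 mm) begins 47 mm behind the grasp point.
Start: joints at [-1.478, 0.342, 1.524, -0, 1.275, -0.146], TCP at [124.203, -510.114, 248.741] pointing down, gripper open.
Joint ranges: [-2.53, 2.53], [-0.77, 2.02], [0.04, 2.7], [-1, 4.14], [0.28, 2.66], [-3.11, 3.11]. Speed limits (rad/s): [2.57, 2.57, 3.14, 3.14, 3.14, 3.14].

INTERFACE

Orientations are given as [roll, pitch, yaw] about the fixed x, y, z axes, in that order (R = Rz(yaw) Ry(pitch) Rx(roll)).
In Python, from plant import bot, viewer, find_in, spot_point gives the robot as it stands.
- The arm moves only by the tool send_rows, never from a script. Its argument "moves" is a list of rows, each a list of 3 entries, a list of its own where there are three numbers: the shift along the tool's x, y, z in mm, then the turn, a rotation vector about the tool's x, y, z in degrees, then the finger opening in mm, from 0 to 91.8. A call has 1 to 20 rows; each row shifts and turns the pose as measured when the row begins, along the tool's axes as they then stand; what a row does not reach is not made up. A row lasts 1/8 s, in which the tool goes at most 62.5 mm and 10.7 degrees, less where a joint would pass 70% of its speed; a pose out of reach is approached as far as the arm can. A call with a gripper value outside its range is refused whole. The fingers move at their own pace and stop on an object; the grip force is fixed at half the most. Time passes only in rows, so rows that do not move let the fingers close. It gives the time, the measured TCP pose, the force and the opening at its end, in the units of the state.
- bot.get_obs(): the state, without advancing time (a new reading comes with each control period).
- viewer.capture(name): name is "side" or "top" or "wrist"; returns the picture (384x512x3 uint8, blue, green, red); there is no depth.
- viewer.camera_model(name): a dict with "fx", "fy", "cx", "cy" (pixels), "rvec" (rotation vector, rad) and "tvec" (3), from world to camera coordinates, as OpenCV has them. Camera axes: x right, y down, z forward; pixel columns grow to the right and rows downward; lengths in mm; the calibration is good to about 2 mm. The wrist camera is an equidistant fisheye: a pixel r from the principal point sees the ray r / f radians off the axis. A picture is of the moment at which its call begins: read the wrist's pose just before it. camera_model takes no time and is no camera call; for the wrist camera it gives the pose at the moment of the call.
- bot.close_job(): hands the job in, once; it reports no verdict.
Trained networks look in the newest picture that a camera, given by its name, has taken for a name from the list of things; names that differ only in an ending like _2 or _b are one class to them, and where a whole thing is asked for, a point or a joint stands for the part that bears it (a point fixed in the world has none). Each returns a list of dicts, best first, with "conf" (0 to 1); they miss things now and then, are a little off and sometimes report something else, mostly with a low value. They report only what shows in the picture. A call takes as long as a camera call. They do not tell look-alikes from the thing itself.
- find_in(camera, thing): "extent" ([centre column, centre row, width, height] in pixels, round what is visible of it).
- spot_point(camera, thing): "point" ([column, row] in pixels: a listed point, or the origin of a listed thing).
The state is a dict: "time": time; "joint_positions": joint angles; "dq": joint speeds; "tau": joint torques, N m; "tool_pos": TCP position; "tcp_rot": TCP orientation; "contact_force": force on the tool from outside, world axes, zero at the start; "moment": the same for the moment, N m; "grip_width": finger opening in mm.
Only numpy, scipy, OpenCV 4.12 (cv2) and the standard library are available. Lean on these libraries where they do the work, as an engineer would, in place of code of your own. Each camera call takes 0.05 s, during which the arm holds its last target.

## Working session

There is one attempt and no reset: what is moved stays moved. The work goes in short steps, Python scripts to look and compute and a tool call to move; the robot and the scene stay as the last step left them, time stands still between calls to the robot, and variables do not carry over. Pictures are saved under pics/ and viewed, and the job is handed in when it is done.

Besides the shell and the picture viewer there is one more tool, called after "Emit:" as a command line: name --argument value ..., lists and objects as JSON in quotes. send_rows: Moves the arm, as the interface text tells. Its arguments: {"type":"object","properties":{"moves":{"type":"array","items":{"type":"array"}}},"required":["moves"]}

```bash
ls; mkdir -p pics
python3 - <<'E'
from plant import bot, viewer, find_in, spot_point
import cv2
o=bot.get_obs();print({k:o[k] for k in ("time","tool_pos","tcp_rot","grip_width","contact_force")})
for c in("side","top","wrist"):
    im=viewer.capture(c);cv2.imwrite(f"pics/a_{c}.png",im)
    m=viewer.camera_model(c);print(c,m)
    for t in ("mark_a","dividers","legs_mid","spindle_axis","crank","head","point_a","point_b","clamp"):
        try: print(t,[(round(d["conf"],2),[round(float(v)) for v in d["point"]]) for d in spot_point(c,t)][:4])
        except Exception as e: print(t,e)
print(bot.get_obs()["time"])
E
```

```text
pics
{'time': 0.0, 'tool_pos': array([ 124.19895666, -509.71726501,  248.05335969]), 'tcp_rot': array([-1.57229800e+00,  2.48711823e-04, -2.90277086e+00]), 'grip_width': 91.90869789224844, 'contact_force': array([-0.14723561, -0.18098032, -0.65604556])}
side {'fx': 500.06866886964633, 'fy': 500.06866886964633, 'cx': 252.30381654125972, 'cy': 193.007425722081, 'rvec': array([ 2.3186792 , -0.5118547 ,  0.21413987]), 'tvec': array([-555.42008262,  182.40724335, 1510.56832836])}
mark_a [(0.68, [266, 282])]
dividers [(0.85, [302, 252]), (0.83, [322, 199]), (0.59, [192, 309]), (0.55, [288, 361])]
legs_mid [(0.91, [186, 288]), (0.87, [282, 330]), (0.87, [332, 214]), (0.6, [282, 260])]
spindle_axis [(0.55, [220, 126])]
crank [(0.46, [207, 125]), (0.21, [289, 178])]
head [(0.92, [318, 248]), (0.86, [316, 190]), (0.83, [282, 380]), (0.65, [194, 326])]
point_a [(0.94, [254, 264]), (0.93, [292, 305]), (0.9, [195, 264]), (0.71, [270, 308])]
point_b [(0.94, [254, 264]), (0.93, [292, 305]), (0.9, [195, 264]), (0.71, [270, 308])]
clamp [(0.87, [219, 162])]
top {'fx': 369.25652079471564, 'fy': 369.25
[... 472 characters left out ...]
head [(0.88, [353, 279]), (0.8, [421, 227]), (0.75, [222, 125]), (0.68, [250, 111])]
point_a [(0.75, [294, 251]), (0.74, [362, 190]), (0.64, [132, 267]), (0.62, [333, 201])]
point_b [(0.75, [294, 251]), (0.74, [362, 190]), (0.64, [132, 267]), (0.62, [333, 201])]
clamp [(0.71, [172, 187])]
wrist {'fx': 297.3186396354542, 'fy': 297.3186396354542, 'cx': 251.67850898189445, 'cy': 188.8209152571518, 'rvec': array([-2.30106113,  1.80822204,  0.23872054]), 'tvec': array([-524.60251408,  -32.07232636,  389.58230801])}
mark_a []
dividers [(0.96, [155, 32])]
legs_mid [(0.64, [114, 15])]
spindle_axis []
crank []
head [(0.59, [189, 49])]
point_a [(0.82, [62, 18])]
point_b [(0.82, [62, 18])]
clamp []
1.5
```

View pics/a_side.png

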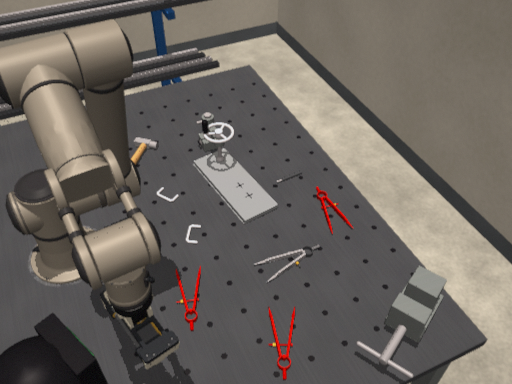

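View pics/a_top.png

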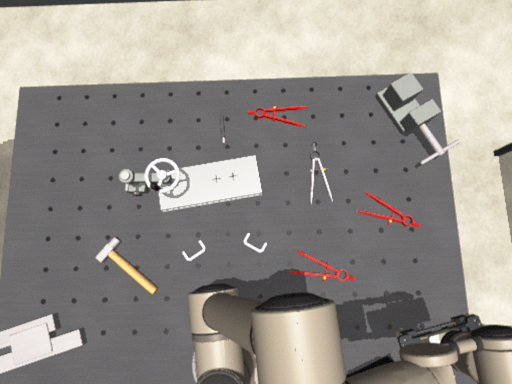

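View pics/a_wrist.png

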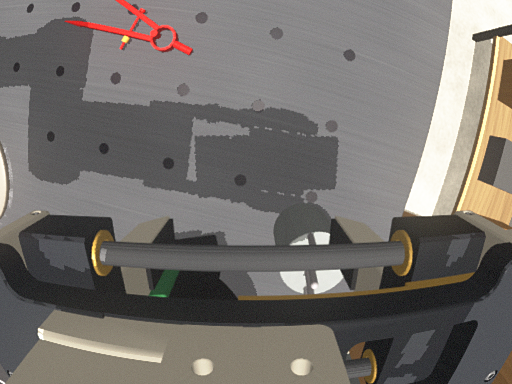

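The steel dividers are at top (316,175) and side (290,258). The clamp wheel is at top (162,176) and side (218,132), and the crosses are at top (217,179) and (233,176). The red lookalikes are elsewhere. Next I'll measure from enlarged crops.

```bash
cat > h.py <<'E'
import numpy as np, cv2
from scipy.spatial.transform import Rotation as R
def ray(m,p):
    Rm,_=cv2.Rodrigues(np.array(m["rvec"]));t=np.array(m["tvec"])
    x=(p[0]-m["cx"])/m["fx"];y=(p[1]-m["cy"])/m["fy"]
    if m.get("fish"):
        r=np.hypot(x,y); s=np.sin(r)/r if r>1e-9 else 1; d=np.array([x*s,y*s,np.cos(r)])
    else: d=np.array([x,y,1.])
    d=Rm.T@d; return -Rm.T@t, d/np.linalg.norm(d)
def onz(m,p,z):
    c,d=ray(m,p); return c+d*(z-c[2])/d[2]
def proj(m,X):
    Rm,_=cv2.Rodrigues(np.array(m["rvec"]));q=Rm@np.array(X,float)+np.array(m["tvec"])
    if m.get("fish"):
        th=np.arctan2(np.hypot(q[0],q[1]),q[2]);n=np.hypot(q[0],q[1]);k=th/n if n>1e-9 else 0
        return np.array([m["cx"]+m["fx"]*k*q[0],m["cy"]+m["fy"]*k*q[1]])
    return np.array([m["cx"]+m["fx"]*q[0]/q[2],m["cy"]+m["fy"]*q[1]/q[2]])
def tri(rs):
    A=np.zeros((3,3));b=np.zeros(3)
    for c,d in rs:
        P=np.eye(3)-np.outer(d,d);A+=P;b+=P@c
    return np.linalg.solve(A,b)
def cam(n):
    from plant import viewer
    m=dict(viewer.camera_model(n)); m["fish"]=(n=="wrist"); return m
E
python3 - <<'E'
from h import *
t=cam("top");s=cam("side")
im=cv2.imread("pics/a_top.png");a=cv2.resize(im[130:230,100:200],None,fx=4,fy=4,interpolation=2);b=cv2.resize(im[130:230,260:360],None,fx=4,fy=4,interpolation=2)
cv2.imwrite("pics/z1.png",np.hstack([a,b]))
im=cv2.imread("pics/a_side.png");a=cv2.resize(im[95:220,170:295],None,fx=3.2,fy=3.2,interpolation=2);b=cv2.resize(im[205:305,230:330],None,fx=4,fy=4,interpolation=2)
cv2.imwrite("pics/z2.png",np.hstack([a,b]))
for n,p,q,z in(("ma",(217,179),(240,185),18),("mb",(233,176),(249,195),18),("head",(314.5,142),(318,248),8),("ful",(316,160),(302,252),0),("p1",(311,202),None,8),("p2",(332,201),None,8),("wheel",(157,173),(220,126),180),("crank",(154,186),(207,125),180)):
    print(n,onz(t,p,z).round(1),onz(s,q,z).round(1) if q else "", tri([ray(t,p),ray(s,q)]).round(1) if q else "")
E
```

```text
ma [582.7  34.7  18. ] [583.   35.1  18. ] [582.7  34.6  18.5]
mb [591.4 -19.   18. ] [590.9 -20.7  18. ] [591.8 -18.8  15.9]
head [ 704.5 -298.4    8. ] [ 691.1 -303.9    8. ] [ 7.014e+02 -2.984e+02 -5.000e-01]
ful [ 643.1 -301.3    0. ] [ 643.2 -291.7    0. ] [ 639.1 -299.2   11.4]
p1 [ 498.  -275.5    8. ]  
p2 [ 499.4 -344.8    8. ]  
wheel [569.7 190.8 180. ] [571.4 166.4 180. ] [579.4 197.5 154.2]
crank [531.3 198.6 180. ] [534.2 189.4 180. ] [535.6 200.8 170.8]
```

View pics/z1.png

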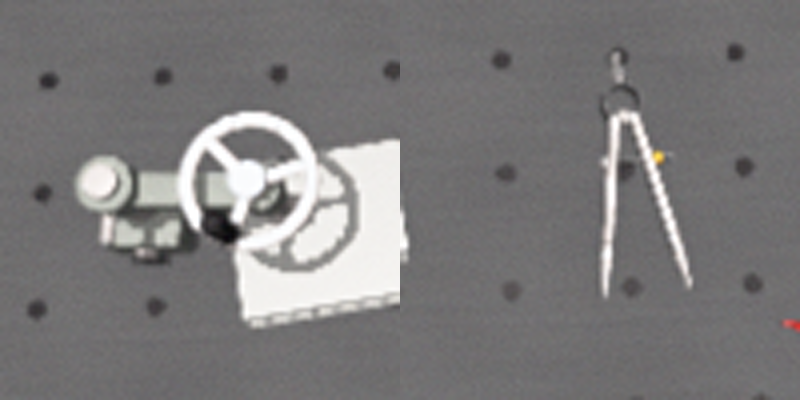

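View pics/z2.png

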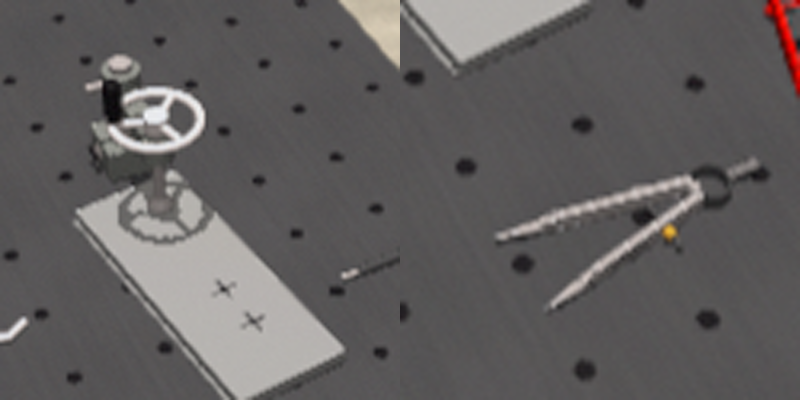

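Run:
```python
from h import *
from plant import bot
t=cam("top");s=cam("side");w=cam("wrist");o=bot.get_obs()
Rt=R.from_euler("xyz",o["tcp_rot"]).as_matrix();print(Rt.round(3))
Rw,_=cv2.Rodrigues(w["rvec"]);c=-Rw.T@w["tvec"]
print("cam in tool",(Rt.T@(c-o["tool_pos"])).round(1),"\n",(Rt.T@Rw.T).round(3))
for m in(t,s):
    Rm,_=cv2.Rodrigues(m["rvec"]);print((-Rm.T@m["tvec"]).round())
for n,p,q,z in(("wheel",(161.75,175),(218.4,131.9),148),("hand_mid",None,(204.7,126.3),175),("hand top",(152.5,184.5),None,200),("p1",(311.25,203.75),(254.3,264.5),8),("p2",(332.5,202),(267,282.3),8),("head",(314.5,142.5),(318.8,245.8),8)):
    print(n,onz(t,p,z).round(1) if p else"",onz(s,q,z).round(1) if q else "", tri([ray(t,p),ray(s,q)]).round(1) if q and p else "")
```

```text
[[-0.972 -0.     0.237]
 [-0.237 -0.    -0.972]
 [ 0.    -1.     0.   ]]
cam in tool [ -69.8 -135.6   -0.2] 
 [[ 0.     0.966  0.259]
 [ 0.001 -0.259  0.966]
 [ 1.    -0.    -0.001]]
[ 316. -106. 1221.]
[  107. -1076.  1206.]
wheel [570.9 185.4 148. ] [568.7 177.6 148. ] [572.7 187.8 139.3]
hand_mid  [526.8 192.2 175. ] 
hand top [531.6 197.1 200. ]  
p1 [ 492.1 -276.     8. ] [ 489.5 -278.5    8. ] [ 491.6 -276.3    4.5]
p2 [ 496.  -346.3    8. ] [ 495.8 -350.5    8. ] [ 497.1 -347.3    2.9]
head [ 702.7 -298.3    8. ] [ 697.6 -297.6    8. ] [ 700.2 -297.7    8.2]
```

Emit:
send_rows --moves '[[[-54.5,0,-12.4],[0,6.85,0],91],[[-52.6,0,-18.8],[0,6.85,0],91],[[-50,0,-30],[0,0,0],91],[[-50,0,-30],[0,0,0],91],[[-40,0,-45],[0,0,0],91],[[-40,0,-45],[0,0,0],91],[[-40,0,-45],[0,0,0],91],[[-40,0,-45],[0,0,0],91],[[-15,0,-58],[0,0,0],91],[[-15,0,-58],[0,0,0],91],[[-15,0,-58],[0,0,0],91],[[-15,0,-58],[0,0,0],91],[[-15,0,-58],[0,0,0],91],[[10,-10,-55],[0,0,0],91],[[10,0,-55],[0,0,0],91]]'

```text
time: 3.38
tool_pos: [561.9, 193.3, 256.4]
tcp_rot: [-1.567, 0.004, 3.124]
contact_force: [1.5, -0.2, -0.1]
grip_width: 91.5
```

```bash
cat > shot.py <<'E'
import sys
from h import *
from plant import bot,viewer,spot_point
def shot(name,tag,things=()):
    o=bot.get_obs();m=cam(name);im=viewer.capture(name)
    cv2.imwrite(f"pics/{tag}.png",im)
    print("TCP",np.round(o["tool_pos"],1),np.round(o["tcp_rot"],3),"t",o["time"],"w",round(o["grip_width"],1),"F",np.round(o["contact_force"],1))
    r={}
    for t in things:
        r[t]=[(round(d["conf"],2),np.round(d["point"],1)) for d in spot_point(name,t)][:3];print(t,r[t])
    return o,m,im,r
E
python3 - <<'E'
from shot import *
o,m,im,r=shot("wrist","b1",("crank","mark_a","spindle_axis"))
import pickle;pickle.dump((o,m),open("b1.pkl","wb"))
for c,p in r["crank"]: print(onz(m,p,180))
for c,p in r["spindle_axis"]: print(onz(m,p,180))
for c,p in r["mark_a"]: print(onz(m,p,18))
E
```

```text
TCP [561.9 193.3 256.4] [-1.567  0.004  3.124] t 3.375 w 91.5 F [ 1.5 -0.2 -0.1]
crank [(0.65, array([246.2, 243.7]))]
mark_a [(0.51, array([370.3, 151.7])), (0.46, array([400.5, 141.6]))]
spindle_axis [(0.95, array([262.9, 189.9])), (0.34, array([261.3, 154.2]))]
[530.58346756 198.3079572  180.        ]
[574.09001343 184.91451288 180.        ]
[600.70637041 185.80310554 180.        ]
[580.68308713  33.74873317  18.        ]
[595.58823528 -12.44559606  18.        ]
```

View pics/b1.png

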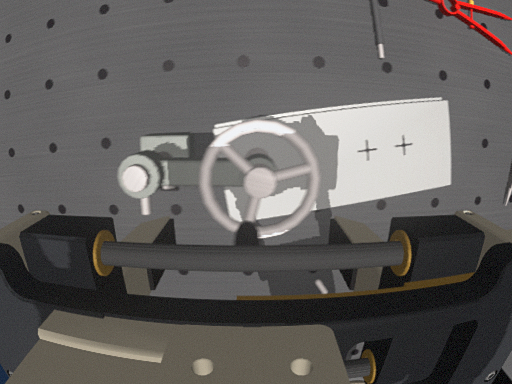

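Run:
```python
from h import *; import pickle
o,m=pickle.load(open("b1.pkl","rb"))
im=cv2.imread("pics/b1.png")
print("wheel rim", [onz(m,p,145).round(1) for p in((260,183),(201,182),(319,177),(260,120),(262,237))])
# dot refine
g=cv2.cvtColor(im,6)
cv2.imwrite("pics/b2.png",np.hstack([cv2.resize(g[120:180,340:430],None,fx=5,fy=5,interpolation=2),cv2.resize(g[215:275,200:290],None,fx=3.7,fy=5,interpolation=2)]))
for p in((368,150),(403,145)): print(onz(m,p,18).round(1))
for p in((247,243),): print(onz(m,p,180).round(1),onz(m,p,150).round(1))
```

```text
wheel rim [array([570.9, 186. , 145. ]), array([572.8, 236.8, 145. ]), array([575.3, 134.7, 145. ]), array([624.4, 185.3, 145. ]), array([520.5, 184.7, 145. ])]
[582.9  37.3  18. ]
[591.  -16.9  18. ]
[531.2 197.7 180. ] [517.1 198.3 150. ]
```

View pics/b2.png

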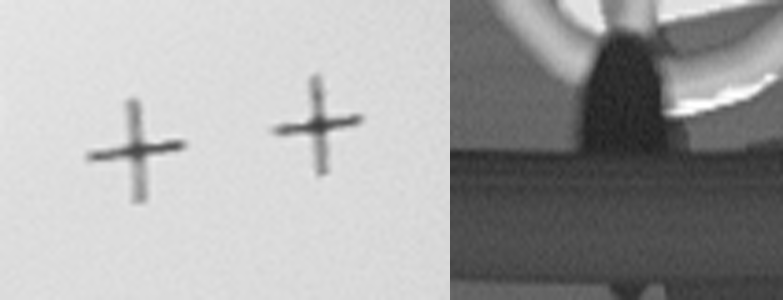

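Emit:
send_rows --moves '[[[32,0,-4.6],[0,0,0],60],[[0,20,0],[0,0,0],60],[[0,27,0],[0,0,0],60],[[0,24,0],[0,0,0],60]]'

```text
time: 4.08
tool_pos: [531.9, 190.5, 184.8]
tcp_rot: [-1.565, 0.008, 3.118]
contact_force: [0.5, 0.1, -0.5]
grip_width: 60.5
```

Emit:
send_rows --moves '[[[1.5,2,-7],[0,0,0],60],[[0,0,0],[0,0,0],60]]'

```text
time: 4.32
tool_pos: [530.7, 195.1, 182.0]
tcp_rot: [-1.564, 0.005, 3.115]
contact_force: [-0.5, 0.7, -0.1]
grip_width: 60.1
```

Run:
```python
from shot import *
o,m,im,r=shot("wrist","c1");shot("side","c2")
a=cv2.imread("pics/c2.png")[80:200,150:290]
cv2.imwrite("pics/c3.png",cv2.resize(a,None,fx=4,fy=4))
```

```text
TCP [530.7 195.1 182. ] [-1.564  0.005  3.115] t 4.325 w 60.1 F [-0.5  0.7 -0.1]
TCP [530.7 195.  182. ] [-1.564  0.006  3.115] t 4.375 w 59.8 F [ 1. -0.  0.]
```

View pics/c1.png

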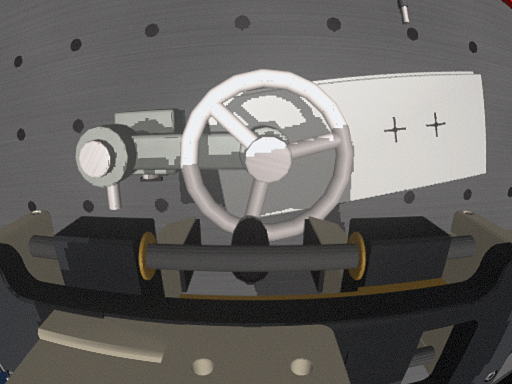

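View pics/c3.png

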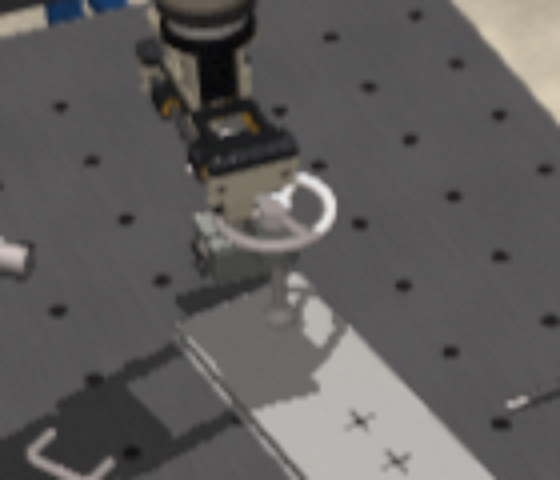

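The handle shows at (250,245), centred between the fingers at (185,255) and (322,255). Closing on it.

Emit:
send_rows --moves '[[[0,0,0],[0,0,0],12],[[0,0,0],[0,0,0],12],[[0,0,0],[0,0,0],12],[[0,0,0],[0,0,0],12],[[0,0,0],[0,0,0],12]]'

```text
time: 5.05
tool_pos: [531.6, 195.4, 184.2]
tcp_rot: [-1.565, 0.009, 3.115]
contact_force: [-0.3, 1.1, -0.2]
grip_width: 20.1
```

```bash
cat > circ.py <<'E'
import sys
from h import *
from plant import bot
C=np.array([float(sys.argv[3]),float(sys.argv[4])]) if len(sys.argv)>4 else np.array([572.5,185.5])
n=int(sys.argv[1]);step=float(sys.argv[2])
o=bot.get_obs();p=np.array(o["tool_pos"]);Rt=R.from_euler("xyz",o["tcp_rot"]).as_matrix()
v=p[:2]-C;phi=np.degrees(np.arctan2(v[1],v[0]));print("phi",phi,"r",np.hypot(*v),"z",p[2],o["grip_width"])
rows=[];cur=p.copy()
for k in range(1,n+1):
    f=np.radians(phi-step*k);q=np.array([*(C+44*np.array([np.cos(f),np.sin(f)])),cur[2]-4*step/360])
    rows.append((Rt.T@(q-cur)).round(1).tolist());cur=q
print(rows)
E
python3 circ.py 6 15
```

```text
phi 166.3887519324986 r 42.126429433646265 z 184.15568564125428 20.079393832832164
[[-2.0, 0.1, -11.2], [-6.5, 0.2, -9.5], [-8.7, 0.2, -7.4], [-10.4, 0.2, -4.9], [-11.3, 0.3, -2.1], [-11.4, 0.3, 0.9]]
```

Emit:
send_rows --moves '[[[-2,0.1,-11.2],[0,0,0],12],[[-6.5,0.2,-9.5],[0,0,0],12],[[-8.7,0.2,-7.4],[0,0,0],12],[[-10.4,0.2,-4.9],[0,0,0],12]]'

```text
time: 5.55
tool_pos: [562.0, 227.1, 183.4]
tcp_rot: [-1.56, 0.01, 3.115]
contact_force: [-0.6, -6.4, 1.8]
grip_width: 19.9
```

```bash
python3 circ.py 7 15
```

```text
phi 104.20787066361157 r 42.89750989251571 z 183.42300503653757 19.94076949420278
[[-11.1, 0.3, -2.7], [-11.4, 0.3, 1.3], [-10.7, 0.3, 4.3], [-9.2, 0.3, 6.9], [-7.1, 0.3, 9.0], [-4.5, 0.3, 10.6], [-1.6, 0.3, 11.4]]
```

Emit:
send_rows --moves '[[[-11.1,0.2,-2.7],[0,0,0],12],[[-11.4,0.2,1.3],[0,0,0],12],[[-10.7,0.2,4.3],[0,0,0],12],[[-9.2,0.2,6.9],[0,0,0],12],[[-7.1,0.2,9],[0,0,0],12]]'

```text
time: 6.18
tool_pos: [612.1, 207.4, 182.6]
tcp_rot: [-1.56, 0.004, 3.116]
contact_force: [-6.2, -0.5, 3.9]
grip_width: 19.6
```

```bash
python3 circ.py 8 15
```

```text
phi 28.96833332694314 r 45.25255471062965 z 182.59351567244474 19.639815990170188
[[-3.4, 0.3, 11.2], [-1.6, 0.3, 11.4], [1.4, 0.3, 11.4], [4.3, 0.3, 10.6], [6.9, 0.2, 9.2], [9.1, 0.2, 7.1], [10.6, 0.2, 4.5], [11.4, 0.1, 1.6]]
```

Emit:
send_rows --moves '[[[-3,0.2,11.2],[0,0,0],12],[[-1.2,0.2,11.4],[0,0,0],12],[[1.4,0.2,11.4],[0,0,0],12],[[4.3,0.2,10.6],[0,0,0],12],[[6.9,0.2,9.2],[0,0,0],12]]'

```text
time: 6.8
tool_pos: [603.9, 151.6, 181.8]
tcp_rot: [-1.564, 0.009, 3.116]
contact_force: [-1.4, 5.0, 1.7]
grip_width: 19.6
```

```bash
python3 circ.py 8 15
python3 - <<'E'
import numpy as np
from scipy.optimize import least_squares
P=np.array([(531.6,195.4),(562,227.1),(612.1,207.4)])
from plant import bot
P=np.vstack([P,bot.get_obs()["tool_pos"][:2]])
s=least_squares(lambda c:np.hypot(*(P-c[:2]).T)-44,[572,185]);print(s.x,s.fun)
E
```

```text
phi -47.13697848287127 r 46.196040810689865 z 181.75436704741114 19.587886853000978
[[10.7, 0.1, 5.3], [10.7, 0.1, 4.3], [11.4, 0.1, 1.4], [11.4, 0.1, -1.6], [10.6, 0.0, -4.5], [9.0, 0.0, -7.1], [6.9, 0.0, -9.2], [4.3, 0.1, -10.7]]
[574.42277832 184.68383653] [ 0.14324979  0.1979224  -0.00457846  0.29807754]
```

```bash
python3 circ.py 8 15 574.4 184.7
```

```text
phi -48.233791716753004 r 44.32530540366953 z 181.75436704741114 19.587886853000978
[[9.5, 0.1, 6.5], [10.7, 0.1, 4.1], [11.4, 0.1, 1.2], [11.3, 0.1, -1.8], [10.5, 0.0, -4.7], [8.9, 0.0, -7.3], [6.7, 0.0, -9.3], [4.1, 0.1, -10.7]]
```

Emit:
send_rows --moves '[[[9.5,0.2,6.5],[0,0,0],12],[[10.7,0.2,4.1],[0,0,0],12],[[11.4,0.2,1.2],[0,0,0],12],[[11.3,0.2,-1.8],[0,0,0],12],[[10.5,0.2,-4.7],[0,0,0],12],[[8.9,0.1,-7.3],[0,0,0],12]]'

```text
time: 7.55
tool_pos: [540.4, 155.2, 180.8]
tcp_rot: [-1.57, 0.019, 3.114]
contact_force: [7.6, 3.3, -6.3]
grip_width: 19.9
```

```bash
python3 circ.py 8 10 574.4 184.7
```

```text
phi -139.01240501006203 r 45.04922567351082 z 180.82067892029565 19.8978862789725
[[3.9, 0.0, -6.8], [3.6, 0.0, -6.8], [2.3, 0.1, -7.3], [1.0, 0.1, -7.6], [-0.3, 0.1, -7.7], [-1.6, 0.1, -7.5], [-2.9, 0.2, -7.1], [-4.1, 0.2, -6.5]]
```

Emit:
send_rows --moves '[[[3.9,0.1,-6.8],[0,0,0],12],[[3.6,0.1,-6.8],[0,0,0],12],[[2.3,0.1,-7.3],[0,0,0],12],[[1,0.1,-7.6],[0,0,0],12],[[-0.3,0.1,-7.7],[0,0,0],12]]'

```text
time: 8.18
tool_pos: [530.1, 190.2, 180.2]
tcp_rot: [-1.565, 0.021, 3.114]
contact_force: [3.4, -2.8, -1.1]
grip_width: 19.9
```

```bash
python3 circ.py 6 7 574.4 184.7
```

```text
phi 172.9333932514106 r 44.59528327389933 z 180.23842487476534 19.920399178129397
[[-1.4, 0.1, -5.3], [-1.5, 0.1, -5.2], [-2.1, 0.1, -4.9], [-2.7, 0.1, -4.7], [-3.2, 0.1, -4.3], [-3.7, 0.1, -3.9]]
```

Emit:
send_rows --moves '[[[-1.4,0.1,-5.3],[0,0,0],12],[[-1.5,0.1,-5.2],[0,0,0],12]]'

```text
time: 8.43
tool_pos: [533.1, 201.2, 180.1]
tcp_rot: [-1.564, 0.02, 3.114]
contact_force: [1.3, -4.2, -0.6]
grip_width: 20.1
```

Emit:
send_rows --moves '[[[-2.1,0.1,-4.9],[0,0,0],12]]'

```text
time: 8.55
tool_pos: [535.5, 206.3, 180.0]
tcp_rot: [-1.564, 0.02, 3.114]
contact_force: [2.3, -4.8, 0.6]
grip_width: 19.9
```

Emit:
send_rows --moves '[[[-2.7,0.1,-4.7],[0,0,0],12]]'

```text
time: 8.68
tool_pos: [537.0, 208.8, 179.8]
tcp_rot: [-1.558, 0.015, 3.115]
contact_force: [-8.9, -22.0, 11.1]
grip_width: 19.6
```

Emit:
send_rows --moves '[[[-2,0,-2.5],[0,0,0],12]]'

```text
time: 8.8
tool_pos: [537.1, 208.5, 179.8]
tcp_rot: [-1.552, 0.009, 3.115]
contact_force: [-8.1, -14.8, 9.9]
grip_width: 20.0
```

The wheel is against its stop: the force jumped to 22 N and it moved no further. I'll release and rise.

Emit:
send_rows --moves '[[[0,0,0],[0,0,0],20],[[0,0,0],[0,0,0],60],[[0,0,0],[0,0,0],60],[[0,0,0],[0,0,0],60],[[0,-30,0],[0,0,0],60],[[0,-45,0],[0,0,0],80]]'

```text
time: 9.55
tool_pos: [533.8, 211.0, 252.2]
tcp_rot: [-1.551, -0.003, 3.115]
contact_force: [0.5, 0.4, -0.2]
grip_width: 65.5
```

Run:
```python
from shot import *
o,m,im,r=shot("wrist","d1")
shot("side","d2")
a=cv2.imread("pics/d2.png")[80:200,150:290]
cv2.imwrite("pics/d3.png",np.hstack([cv2.resize(a,(480,384)),im]) [:, :800])
import pickle;pickle.dump((o,m),open("d1.pkl","wb"))
```

```text
TCP [533.8 211.  252.2] [-1.551e+00 -3.000e-03  3.115e+00] t 9.55 w 65.5 F [ 0.5  0.4 -0.2]
TCP [536.2 211.8 259.4] [-1.555  0.009  3.115] t 9.6 w 69.5 F [1.6 0.8 5.4]
```

View pics/d1.png

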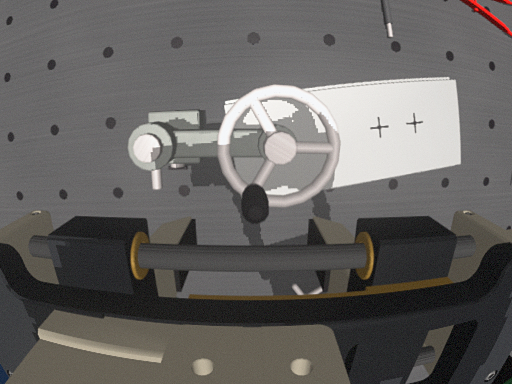

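View pics/d3.png

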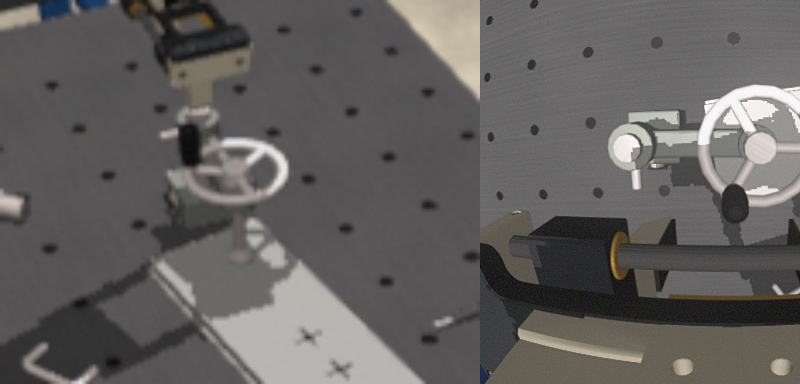

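Emit:
send_rows --moves '[[[-6,0,57],[0,-0.6,0],91],[[-6,0,57],[0,-0.6,0],91],[[-6,0,57],[0,-0.6,0],91],[[-6,0,57],[0,-0.6,0],91],[[-6,0,57],[0,-0.6,0],91],[[-6,0,57],[0,-0.6,0],91],[[-5,15,57],[0,-0.6,0],91],[[-5,20,57],[0,-0.6,0],91],[[-4,20,40],[0,-0.4,0],91],[[0,0,0],[0,0,0],91]]'

```text
time: 10.9
tool_pos: [597.6, -295.2, 202.7]
tcp_rot: [-1.56, 0.008, -3.068]
contact_force: [0.1, 0.3, -0.1]
grip_width: 91.1
```

Run:
```python
from shot import *
o,m,im,r=shot("wrist","e1",("legs_mid","point_a","head","dividers"))
for t,z in(("legs_mid",8),("point_a",8),("head",8),("dividers",0)):
    print(t,[onz(m,p,z).round(1) for c,p in r[t]])
import pickle;pickle.dump((o,m),open("e1.pkl","wb"))
```

```text
TCP [ 597.6 -295.2  202.7] [-1.56   0.008 -3.068] t 10.9 w 91.1 F [ 0.1  0.3 -0.1]
legs_mid []
point_a [(0.79, array([238.5,  29.6]))]
head [(0.85, array([255.6,  86. ]))]
dividers [(0.98, array([253.3, 134.3]))]
legs_mid []
point_a [array([ 760.7, -270.4,    8. ])]
head [array([ 697., -294.,    8.])]
dividers [array([ 642.5, -295.6,    0. ])]
```

View pics/e1.png

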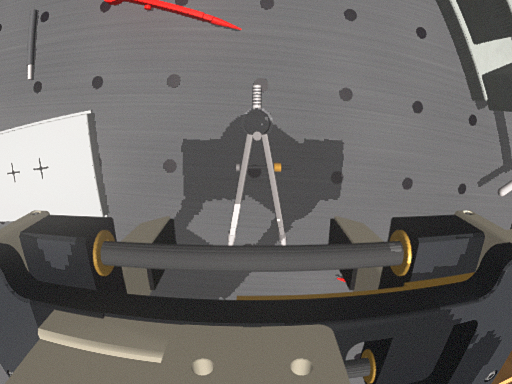

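Run:
```python
from h import *; import pickle
o,m=pickle.load(open("e1.pkl","rb"))
for p in((257,84),(257,134),(238,210),(275,210),(232.5,242),(283,242)):print(p,onz(m,p,12).round(1))
im=cv2.imread("pics/e1.png");cv2.imwrite("pics/e2.png",cv2.resize(im[75:250,200:310],None,fx=3.4,fy=3.4,interpolation=2))
```

```text
(257, 84) [ 699.  -295.3   12. ]
(257, 134) [ 644.  -299.4   12. ]
(238, 210) [ 555.3 -284.1   12. ]
(275, 210) [ 558.2 -327.    12. ]
(232.5, 242) [ 514.  -279.8   12. ]
(283, 242) [ 518.  -340.7   12. ]
```

View pics/e2.png

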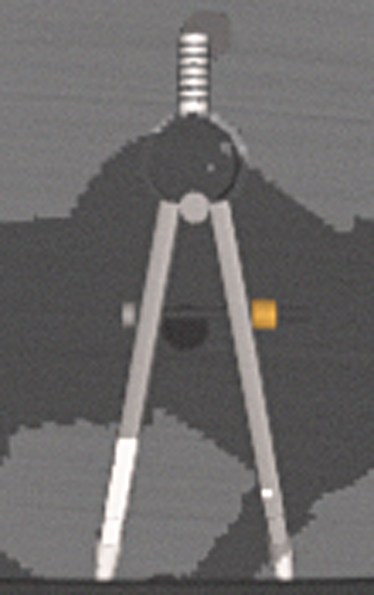

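Emit:
send_rows --moves '[[[31,20,7.6],[0,0,0],80],[[0,45,0],[0,0,0],70],[[0,45,0],[-0.6,0,0],70],[[0,35,0],[0,0,0],70],[[0,15,0],[0,0,0],70],[[0,0,0],[0,0,0],70]]'

```text
time: 11.9
tool_pos: [576.1, -297.9, 51.2]
tcp_rot: [-1.559, 0.024, -3.053]
contact_force: [-0.0, -0.1, -0.0]
grip_width: 70.1
```

Emit:
send_rows --moves '[[[9.6,10,6.4],[-0.7,0.8,-1.4],70],[[0,0,0],[0,0,0],70]]'

```text
time: 12.15
tool_pos: [568.3, -306.2, 43.5]
tcp_rot: [-1.569, 0.002, -3.067]
contact_force: [-0.6, 0.7, -0.2]
grip_width: 69.9
```

Run:
```python
from shot import *
o,m,im,r=shot("wrist","f1")
Rt=R.from_euler("xyz",o["tcp_rot"]).as_matrix()
L=np.array([567.2,-305.1,24]);print("shift",(Rt.T@(L-o["tool_pos"])).round(1))
Rd=R.from_euler("xyz",[-np.pi/2,0,-np.pi+np.radians(4.3)]);print("turn",np.degrees((R.from_matrix(Rt).inv()*Rd).as_rotvec()).round(2))
```

```text
TCP [ 568.3 -306.2   43.5] [-1.569e+00  2.000e-03 -3.067e+00] t 12.15 w 69.9 F [-0.6  0.7 -0.2]
shift [ 1.1 19.5 -1.2]
turn [-0.08 -0.04 -0.12]
```

View pics/f1.png

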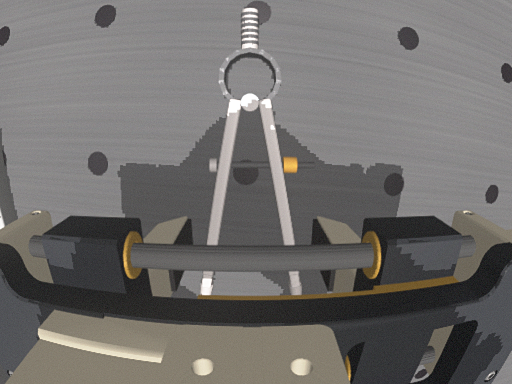

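Emit:
send_rows --moves '[[[1,12,-1],[0,0,0],65],[[0,7.5,0],[0,0,0],62],[[0,1,0],[0,0,0],60]]'

```text
time: 12.58
tool_pos: [568.3, -305.6, 23.4]
tcp_rot: [-1.567, 0.005, -3.067]
contact_force: [1.2, -0.0, -0.2]
grip_width: 60.1
```

Run:
```python
from shot import *
o,m,im,r=shot("wrist","g1")
Rt=R.from_euler("xyz",o["tcp_rot"]).as_matrix()
import pickle;pickle.dump((o,m),open("g1.pkl","wb"))
```

```text
TCP [ 568.3 -305.6   23.4] [-1.567  0.005 -3.067] t 12.575 w 60.1 F [ 1.2 -0.  -0.2]
```

View pics/g1.png

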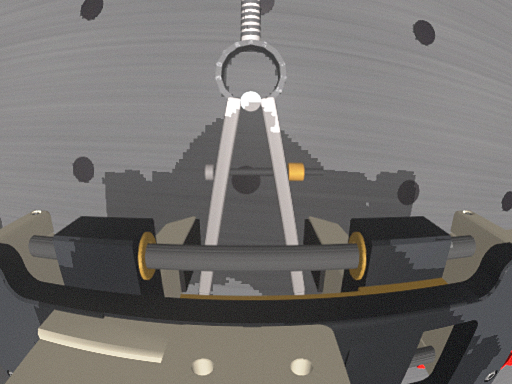

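Emit:
send_rows --moves '[[[0,0,0],[0,0,0],50],[[0,0,0],[0,0,0],47],[[0,0,0],[0,0,0],46],[[0,0,0],[0,0,0],46]]'

```text
time: 13.12
tool_pos: [568.4, -305.6, 23.6]
tcp_rot: [-1.567, 0.005, -3.067]
contact_force: [-0.2, 1.2, -0.9]
grip_width: 45.8
```

Run:
```python
from shot import *
import pickle
o,m=pickle.load(open("g1.pkl","rb"));f=onz(m,(250.5,101),16);print("ful before",f,"rel tool",R.from_euler("xyz",o["tcp_rot"]).inv().apply(f-o["tool_pos"]))
o,m,im,r=shot("wrist","g2")
```

```text
ful before [ 642.61914851 -299.2337207    16.        ] rel tool [-74.53560065   7.73763537  -0.91164387]
TCP [ 568.4 -305.6   23.6] [-1.567  0.005 -3.067] t 13.125 w 45.8 F [-0.2  1.2 -0.9]
```

View pics/g2.png

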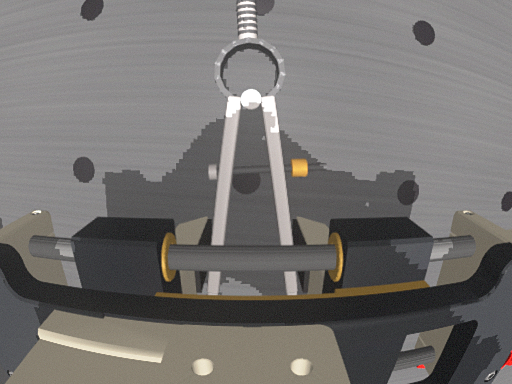

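Emit:
send_rows --moves '[[[0,-15,0],[0,0,0],46],[[0,-35,0],[0,0,0],46],[[0,-45,0],[0,0,0],46],[[0,-45,0],[0,0,0],46],[[0,-30,-15],[0,0,5],46],[[0,0,-30],[0,0,9],46],[[0,0,-30],[0,0,9],46]]'

```text
time: 14.05
tool_pos: [564.5, -230.8, 206.4]
tcp_rot: [-1.559, 0.425, -3.063]
contact_force: [1.0, 0.7, -1.0]
grip_width: 45.8
```

Run:
```python
from shot import *
o,m,im,r=shot("wrist","i1")
print(np.round(o["joint_positions"],2))
```

```text
TCP [ 564.5 -230.8  206.4] [-1.559  0.425 -3.063] t 14.05 w 45.8 F [ 1.   0.7 -1. ]
[-0.64  0.37  1.69  0.38  0.79  0.62]
```

View pics/i1.png

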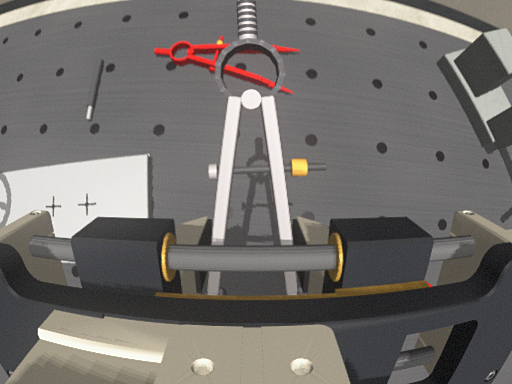

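Emit:
send_rows --moves '[[[0,0,0],[0,0,9],46],[[0,0,0],[0,0,9],46],[[0,0,0],[0,0,9],46]]'

```text
time: 14.48
tool_pos: [562.1, -217.5, 204.9]
tcp_rot: [-1.588, 0.785, -3.054]
contact_force: [-0.1, 0.5, -1.3]
grip_width: 46.1
```

Run:
```python
from plant import bot
import numpy as np
o=bot.get_obs();print(np.round(o["joint_positions"],2),o["tool_pos"])
```

```text
[-0.78  0.34  1.96  1.17  0.64 -0.21] [ 562.11429771 -217.46945198  204.91168099]
```

Emit:
send_rows --moves '[[[0,0,0],[0,0,9],46],[[0,0,0],[0,0,9],46],[[0,0,0],[0,0,9],46]]'

```text
time: 14.85
tool_pos: [564.3, -213.0, 208.3]
tcp_rot: [-1.617, 1.19, -3.065]
contact_force: [0.9, 2.3, -2.2]
grip_width: 45.9
```

Run:
```python
from plant import bot
import numpy as np
o=bot.get_obs();print(np.round(o["joint_positions"],2),o["tool_pos"])
```

```text
[-0.91  0.48  2.16  1.86  0.98 -1.03] [ 564.30924363 -213.02006132  208.27844165]
```

```bash
cat > kin.py <<'E'
import numpy as np
from scipy.spatial.transform import Rotation as R
from scipy.optimize import least_squares
S=[([-1.478,.342,1.524,0,1.275,-.146],[124.2,-509.7,248.05],[-1.5723,0,-2.9028]),
([-.64,.37,1.69,.38,.79,.62],[564.5,-230.8,206.4],[-1.559,.425,-3.063]),
([-.78,.34,1.96,1.17,.64,-.21],[562.1,-217.5,204.9],[-1.588,.785,-3.054]),
([-.91,.48,2.16,1.86,.98,-1.03],[564.3,-213,208.3],[-1.617,1.19,-3.065])]
e=lambda a,q:R.from_euler(a,q)
def fk(j,p,s4=1,s6=1):
    a1,d1,L2,a3,L3,Lt=p
    R1=e("z",j[0]);R2=R1*e("y",j[1]);R3=R2*e("y",j[2]);R4=R3*e("z",s4*j[3])*e("y",j[4])
    return R1.apply([a1,0,d1])+R2.apply([0,0,L2])+R3.apply([a3,0,L3])+R4.apply([0,0,Lt]), R4*e("z",s6*j[5])
E
python3 - <<'E'
from kin import *
for s4 in(1,-1):
  for s6 in (1,-1):
    f=lambda p:np.ravel([fk(j,p,s4,s6)[0]-np.array(t) for j,t,_ in S])
    r=least_squares(f,[0,300,400,0,400,200])
    print(s4,s6,r.x.round(1),np.abs(r.fun).max().round(1))
    D=[(fk(j,r.x,s4,s6)[1].inv()*R.from_euler("xyz",q)).as_rotvec().round(2) for j,t,q in S];print(D)
E
```

```text
1 1 [-221.5  156.8  790.    84.9  511.1  416.5] 77.1
[array([ 1.21, -1.21, -1.21]), array([ 1.21, -1.21, -1.2 ]), array([ 1.21, -1.22, -1.21]), array([ 1.2 , -1.21, -1.21])]
1 -1 [-221.5  156.8  790.    84.9  511.1  416.5] 77.1
[array([ 1.06, -1.42, -1.42]), array([ 1.56, -0.26, -0.25]), array([ 0.97, -1.52, -1.52]), array([0.49, 1.94, 1.95])]
-1 1 [ 1326.    708.5 -1225.8  -162.8  -387.4  -394.6] 105.8
[array([ 1.21, -1.21, -1.21]), array([ 0.89, -0.79, -0.65]), array([ 0.77, -0.34,  1.08]), array([-0.82,  0.43, -2.97])]
-1 -1 [ 1326.    708.5 -1225.8  -162.8  -387.4  -394.6] 105.8
[array([ 1.06, -1.42, -1.42]), array([ 1.17, -0.12,  0.45]), array([ 0.66, -0.47,  0.69]), array([ 0.03, -0.63,  1.07])]
```

```bash
cat >> kin.py <<'E'
def fk2(j,p):
    x,rot=fk(j,p[:6]);j=np.asarray(j)
    R1=e("z",j[0]);R3=R1*e("y",j[1]+j[2]);R4=R3*e("z",j[3]);R5=R4*e("y",j[4])
    return x+R1.apply([0,p[6],0])+R4.apply([0,p[7],0])+R5.apply([p[8],0,0]),rot
def fit(S,w=.02):
    p0=np.array([0,300,400,0,400,200,0,0,0.])
    f=lambda p:np.r_[np.ravel([fk2(j,p)[0]-np.array(t) for j,t,_ in S]),w*(p-p0)]
    r=least_squares(f,p0);return r.x,np.abs(r.fun[:3*len(S)]).max()
E
python3 - <<'E'
from kin import *
p,m=fit(S);print(p.round(1),m)
E
```

```text
[  6.5 244.5 487.5  46.6 375.6 301.5  76.7  -1.3  -3.6] 2.3142915635014845
```

```bash
cat >> kin.py <<'E'
LIM=np.array([[-2.53,2.53],[-.77,2.02],[.04,2.7],[-1,4.14],[.28,2.66],[-3.11,3.11]])
OFF=R.from_rotvec([1.209,-1.209,-1.209])
def toolR(head,tilt): # tilt deg from down; heading deg
    h=np.radians(head);t=np.radians(tilt);f=np.array([np.cos(h),np.sin(h),0]);u=np.array([0,0,1.])
    y=np.sin(t)*f-np.cos(t)*u; x=-np.cos(t)*f-np.sin(t)*u
    return R.from_matrix(np.c_[x,y,np.cross(x,y)])
def ik(pos,rot,p,q0):
    g=lambda j:np.r_[(fk2(j,p)[0]-pos)/100,(rot.inv()*fk2(j,p)[1]*OFF).as_rotvec()]
    return least_squares(g,np.clip(q0,LIM[:,0]+.01,LIM[:,1]-.01),bounds=(LIM[:,0],LIM[:,1]))
E
python3 - <<'E'
from kin import *
p,_=fit(S)
OFFS=[(fk2(j,p)[1].inv()*R.from_euler("xyz",q)).as_rotvec() for j,t,q in S]
import kin; kin.OFF=R.from_rotvec(OFFS[0])
for tilt in (90,85,80,70,60,50,40):
  t=np.radians(tilt);h=8.7;f=np.array([np.cos(np.radians(h)),np.sin(np.radians(h)),0])
  rot=toolR(h,tilt);M=rot.as_matrix()
  pos=np.array([587,10,18])-M@np.array([75,16,0])
  best=None
  for q0 in([-.4,.3,2.3,2.8,1,-1.5],[-.9,.5,2.2,1.9,1,-1],[0,.6,2.4,3,1,-1.5],[-.3,.9,2.4,2.5,1,-1.5],[0,.8,1.6,.5,.5,1.5]):
    r=ik(pos,rot,p,q0)
    if best is None or r.cost<best.cost: best=r
  print(tilt,pos.round(),best.x.round(2),best.cost)
E
```

```text
90 [571.   8.  93.] [-0.43  1.2   2.36  2.52  1.92 -1.81] 2.5653214295914966e-30
85 [578.   9.  94.] [-0.41  1.11  2.37  2.57  1.77 -1.75] 3.202385775125355e-30
80 [584.  10.  95.] [-0.39  1.01  2.37  2.61  1.61 -1.69] 6.381934027044562e-31
70 [597.  12.  94.] [-0.34  0.83  2.33  2.65  1.24 -1.58] 1.5771252343824504e-30
60 [610.  14.  91.] [-0.29  0.68  2.25  2.63  0.86 -1.46] 4.955007909016192e-30
50 [623.  15.  86.] [-0.24  0.6   2.13  2.51  0.51 -1.26] 9.60078234318575e-31
40 [634.  17.  78.] [-0.21  0.58  2.    2.03  0.28 -0.75] 0.00037952026877777786
```

```bash
cat > plan.py <<'E'
# usage: plan.py x y z head tilt n  -> rows to TCP pose
import sys
from kin import *
from plant import bot
def plan(pos,rot,n):
    o=bot.get_obs();p=np.array(o["tool_pos"]);r=R.from_euler("xyz",o["tcp_rot"]);d=(r.inv()*rot).as_rotvec()
    rows=[]
    for k in range(n):
        rk=r*R.from_rotvec(d*k/n)
        rows.append([rk.inv().apply((pos-p)/n).round(1).tolist(),np.degrees(d/n).round(1).tolist()])
    return o,rows
if __name__=="__main__":
    a=list(map(float,sys.argv[1:]))
    o,rows=plan(np.array(a[:3]),toolR(a[3],a[4]),int(a[5]))
    print(np.round(o["tool_pos"],1),np.round(o["joint_positions"],2))
    for r in rows:print(r)
E
python3 plan.py 597 12 160 8.7 70 7
```

```text
[ 564.3 -213.   208.3] [-0.91  0.48  2.16  1.86  0.98 -1.03]
[[3.8, 10.6, -31.2], [-0.2, -0.2, 0.3]]
[[3.7, 10.7, -31.2], [-0.2, -0.2, 0.3]]
[[3.6, 10.8, -31.2], [-0.2, -0.2, 0.3]]
[[3.5, 10.9, -31.2], [-0.2, -0.2, 0.3]]
[[3.5, 11.0, -31.1], [-0.2, -0.2, 0.3]]
[[3.4, 11.1, -31.1], [-0.2, -0.2, 0.3]]
[[3.3, 11.2, -31.1], [-0.2, -0.2, 0.3]]
```

Emit:
send_rows --moves '[[[3.5,10.8,-31],[-0.2,-0.2,0.3],46],[[3.5,10.8,-31],[-0.2,-0.2,0.3],46],[[3.5,10.8,-31],[-0.2,-0.2,0.3],46],[[3.5,10.8,-31],[-0.2,-0.2,0.3],46],[[3.5,10.8,-31],[-0.2,-0.2,0.3],46],[[3.5,11,-31],[-0.2,-0.2,0.3],46]]'

```text
time: 15.6
tool_pos: [599.0, -22.4, 173.7]
tcp_rot: [-1.558, 1.244, -2.984]
contact_force: [0.2, -0.2, -0.7]
grip_width: 46.0
```

```bash
python3 - <<'E'
from shot import *
import pickle
o,m,im,r=shot("wrist","k1");pickle.dump((o,m),open("k1.pkl","wb"))
shot("side","k2");shot("top","k3")
a=cv2.resize(cv2.imread("pics/k2.png")[60:260,120:320],(400,400));b=cv2.resize(cv2.imread("pics/k3.png")[90:290,140:340],(400,400))
cv2.imwrite("pics/k4.png",np.hstack([a,b]))
E
python3 plan.py 597 12 160 8.7 70 2
```

```text
TCP [599.  -22.4 173.7] [-1.558  1.244 -2.984] t 15.6 w 46.0 F [ 0.2 -0.2 -0.7]
TCP [598.3 -18.7 172.6] [-1.559  1.243 -2.98 ] t 15.65 w 46.2 F [-3.5  2.5 -2.7]
TCP [598.3 -19.9 172.7] [-1.562  1.242 -2.983] t 15.7 w 46.3 F [-0.5 -0.1 -1.6]
[598.5 -21.4 173. ] [-0.43  0.57  2.33  2.5   1.05 -1.43]
[[5.5, 3.7, -16.6], [-0.1, 0.0, -0.6]]
[[5.5, 3.8, -16.6], [-0.1, 0.0, -0.6]]
```

View pics/k1.png

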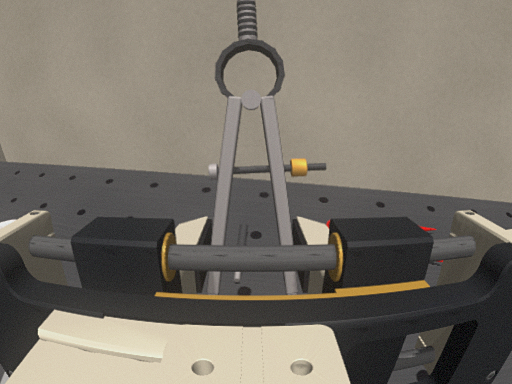

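View pics/k4.png

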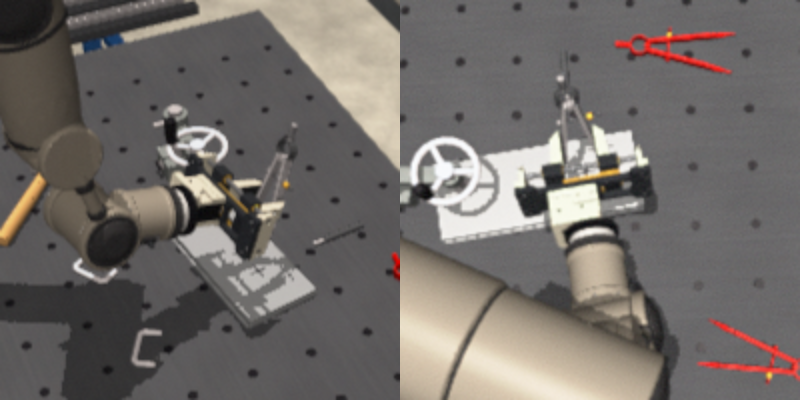

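```bash
cat > rect.py <<'E'
from h import *
# fixed camera in tool frame
def rectify(im,m,o,yp,xr=(-140,0),zr=(-45,45),s=5):
    Rt=R.from_euler("xyz",o["tcp_rot"]).as_matrix();tp=np.array(o["tool_pos"])
    xs=np.arange(xr[0],xr[1],1/s);zs=np.arange(zr[0],zr[1],1/s)
    X,Z=np.meshgrid(xs,zs,indexing="ij");P=np.stack([X,np.full_like(X,yp),Z],-1)@Rt.T+tp
    Rm,_=cv2.Rodrigues(m["rvec"]);q=P@Rm.T+m["tvec"]
    n=np.hypot(q[...,0],q[...,1]);th=np.arctan2(n,q[...,2]);k=th/np.maximum(n,1e-9)
    return cv2.remap(im,(m["cx"]+m["fx"]*k*q[...,0]).astype(np.float32),(m["cy"]+m["fy"]*k*q[...,1]).astype(np.float32),cv2.INTER_CUBIC)
E
python3 - <<'E'
from rect import *; import pickle
from plant import viewer
out=[]
# use fixed cam-in-tool from g1 (measured at same instant)
for n,pk in(("g1","g1"),("k1","k1")):
    o,m=pickle.load(open(pk+".pkl","rb"));out.append(rectify(cv2.imread(f"pics/{n}.png"),m,o,7.6))
    Rm,_=cv2.Rodrigues(m["rvec"]);Rt=R.from_euler("xyz",o["tcp_rot"]).as_matrix()
    print(n,(Rt.T@(-Rm.T@m["tvec"]-o["tool_pos"])).round(2))
cv2.imwrite("pics/r1.png",cv2.resize(np.hstack(out),None,fx=.84,fy=.84))
cv2.imwrite("r_g1.png",out[0]);cv2.imwrite("r_k1.png",out[1])
E
```

```text
g1 [ -69.75 -135.56   -0.27]
k1 [ -69.1  -135.43   -0.24]
```

View pics/r1.png

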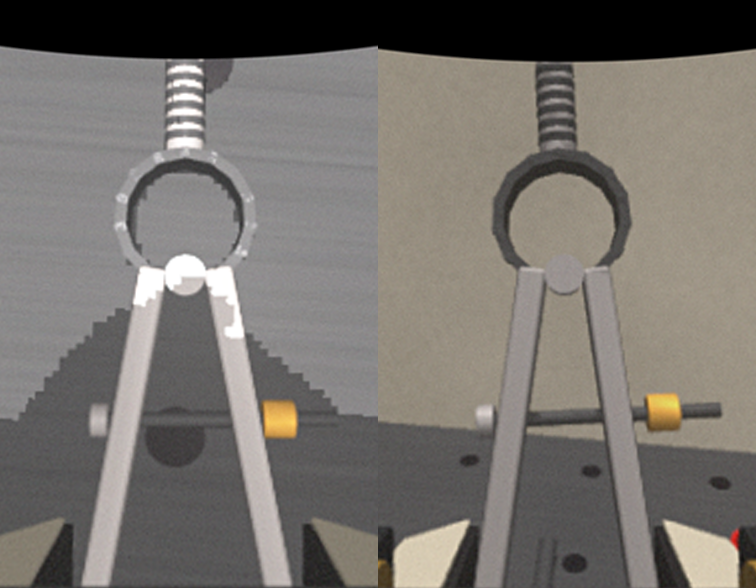

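```bash
cat > legs.py <<'E'
from rect import *
from scipy.ndimage import gaussian_filter1d
def peaks(img,x,x0=-140,z0=-45,s=5):
    r=int(round((x-x0)*s));g=cv2.cvtColor(img,6).astype(float)[r-3:r+4].mean(0);d=gaussian_filter1d(g,2,order=1)
    i=[k for k in range(2,len(d)-2) if abs(d[k])>4 and abs(d[k])>=abs(d[k-1]) and abs(d[k])>abs(d[k+1])]
    return [(round(z0+k/s,1),int(d[k])) for k in i if abs(z0+k/s)<30]
E
python3 - <<'E'
from legs import *
for n in("r_g1","r_k1"):
    im=cv2.imread(n+".png")
    for x in(-60,-55,-50,-45,-32,-28,-24,-20,-16,-12,-8,-5): print(n,x,*peaks(im,x))
E
```

```text
r_g1 -60 (-25.0, -5) (-23.0, -4) (-14.8, 14) (-8.4, -13) (6.6, 14) (8.6, 5) (13.0, -24) (15.2, 7)
r_g1 -55 (-15.6, 14) (-9.2, -14) (7.6, 14) (14.0, -17) (22.0, 4)
r_g1 -50 (-16.6, 14) (-10.0, -14) (8.4, 14) (15.0, -17) (27.0, 8)
r_g1 -45 (-17.4, 13) (-11.0, -15) (9.4, 15) (16.0, -15)
r_g1 -32 (-20.0, 12) (-13.4, -14) (12.0, 13) (18.4, -17)
r_g1 -28 (-20.8, 13) (-14.2, -13) (12.8, 14) (19.2, -18)
r_g1 -24 (-21.4, 13) (-15.0, -14) (13.4, 15) (19.8, -17)
r_g1 -20 (-22.2, 13) (-15.6, -14) (14.2, 13) (20.6, -15)
r_g1 -16 (-22.8, 13) (-16.4, -13) (15.0, 15) (21.6, -14) (29.2, 5)
r_g1 -12 (-27.6, 8) (-23.6, 13) (-17.0, -13) (15.8, 14) (22.4, -15) (27.0, -7)
r_g1 -8 (-27.8, 7) (-24.2, 14) (-17.8, -12) (16.4, 13) (23.0, -15) (27.0, -8)
r_g1 -5 (-27.6, 7) (-24.8, 16) (-18.4, -12) (17.0, 13) (23.6, -14) (27.0, -7)
r_k1 -60 (-7.6, -9) (-6.4, 10) (5.2, -11) (6.4, 11)
r_k1 -55 (-8.4, -9) (-7.2, 9) (6.0, -12) (7.2, 11) (12.8, -4)
r_k1 -50 (-9.0, -9) (-7.8, 10) (6.6, -11) (7.8, 11) (13.4, -4)
r_k1 -45 (-9.8, -10) (-8.6, 10) (7.4, -12) (8.6, 10) (18.0, -7) (19.2, 16) (26.4, -9)
r_k1 -32 (-17.6, 9) (-11.4, -11) (10.4, 11) (16.6, -12)
r_k1 -28 (-18.2, 8) (-12.0, -11) (3.6, -6) (8.0, 5) (11.0, 11) (17.2, -12)
r_k1 -24 (-18.8, 9) (-12.4, -11) (11.6, 11) (17.8, -12)
r_k1 -20 (-19.4, 7) (-13.0, -10) (12.2, 11) (18.4, -11)
r_k1 -16 (-25.2, 6) (-23.2, -13) (-19.8, 7) (-13.6, -10) (12.8, 12) (19.0, -10) (22.8, 12) (24.8, -4) (26.0, -5)
r_k1 -12 (-24.8, -22) (-20.6, 12) (-14.2, -10) (13.4, 11) (20.0, -12) (24.4, 21)
r_k1 -8 (-26.6, -23) (-21.2, 16) (-14.8, -9) (14.0, 11) (20.6, -16) (26.0, 20)
r_k1 -5 (-27.8, -21) (-21.6, 15) (-15.0, -9) (-1.0, -5) (4.6, 6) (14.4, 11) (21.0, -14) (27.4, 22)
```

Run:
```python
from h import *; import pickle
mt=cam("top");ms=cam("side")
W={}
for n in("b1","d1","e1"): W[n]=pickle.load(open(n+".pkl","rb"))
Rm,_=cv2.Rodrigues(W["b1"][1]["rvec"]);
def cent(im,p,w):
    g=cv2.cvtColor(im,6).astype(float);x,y=p;a=g[y-w:y+w+1,x-w:x+w+1]
    # symmetric: fit by minimizing dark-weighted median lines
    wgt=np.clip(np.median(a)-a-12,0,None);yy,xx=np.mgrid[-w:w+1,-w:w+1]
    return (x+(wgt*xx).sum()/wgt.sum(),y+(wgt*yy).sum()/wgt.sum())
for n,m,pa,pb,w in(("a_top",mt,(217,179),(233,176),6),("a_side",ms,(240,185),(249,195),5),("b1",W["b1"][1],(368,150),(404,145),12),("d1",W["d1"][1],(379,127),(414,123),12),("e1",W["e1"][1],(13,172),(40,168),10)):
    im=cv2.imread(f"pics/{n}.png");a=cent(im,pa,w);b=cent(im,pb,w);A=onz(m,a,18);B=onz(m,b,18)
    print(n,np.round(a,1),np.round(b,1),A.round(1),B.round(1),"mid",((A+B)/2).round(1)[:2],"gap",np.linalg.norm(A-B).round(1),"yaw",np.degrees(np.arctan2(B[0]-A[0],A[1]-B[1])).round(1))
```

```text
a_top [216.2 178.2] [232.4 175.4] [585.4  37.5  18. ] [593.4 -16.9  18. ] mid [589.4  10.3] gap 55.0 yaw 8.4
a_side [239.5 184.7] [248.8 194.9] [582.   37.2  18. ] [590.5 -19.8  18. ] mid [586.2   8.7] gap 57.7 yaw 8.5
b1 [367.2 149.6] [403.4 144.7] [583.4  38.5  18. ] [591.5 -17.5  18. ] mid [587.4  10.5] gap 56.6 yaw 8.2
d1 [379.  126.8] [414.3 122.4] [583.5  36.7  18. ] [591.8 -19.7  18. ] mid [587.6   8.5] gap 57.0 yaw 8.4
e1 [ 13.  172.1] [ 40.5 168. ] [583.9  36.6  18. ] [591.9 -19.4  18. ] mid [587.9   8.6] gap 56.7 yaw 8.1
```

```bash
cat > fit3.py <<'E'
from legs import *
from scipy.optimize import least_squares
C=np.array([-69.75,-135.5,-.25]);YP=7.6
def pk(img,x,guess,tol=1.2,sign=None):
    c=[z for z,d in peaks(img,x) if abs(z-guess)<tol and (sign is None or np.sign(d)==sign)]
    return c[0] if c else None
def edges(img,lines,xs):
    """lines: list of (z at -32, z at -5, sign)"""
    out=[]
    for li,(za,zb,s) in enumerate(lines):
        for x in xs:
            g=za+(zb-za)*(x+32)/27;z=pk(img,x,g,.9,s)
            if z is not None: out.append((li,x,z))
    return out
def pin(img):
    g=cv2.cvtColor(img,6)[290:360,150:300]
    g=cv2.GaussianBlur(cv2.resize(g,None,fx=2,fy=2,interpolation=2),(5,5),0)
    c=cv2.HoughCircles(g,cv2.HOUGH_GRADIENT,1,200,param1=80,param2=12,minRadius=35,maxRadius=60)
    if c is None:return None
    u,v,r=c[0,0]; return -45+(150+u/2)/5,-140+(290+v/2)/5,r/10
def ring(img):
    # outer circle of the bow
    g=cv2.GaussianBlur(cv2.cvtColor(img,6)[160:340,110:330],(5,5),0)
    c=cv2.HoughCircles(g,cv2.HOUGH_GRADIENT,1,300,param1=80,param2=12,minRadius=76,maxRadius=90)
    if c is None:return None
    u,v,r=c[0,0];return -45+(110+u)/5,-140+(160+v)/5,r/5
def body2tool(P,prm):
    tx,ty,tz,yaw,pitch=prm[:5] # tool coords of fulcrum origin (underside)
    P=np.asarray(P,float);Q=np.c_[-P[:,0],-P[:,2],-P[:,1]]
    return R.from_euler("yz",[yaw,pitch]).apply(Q)+[tx,ty,tz]
def leg(P,q): # rotate -y leg by q toward +y about fulcrum (points at -x)
    c,s=np.cos(q),np.sin(q);P=np.asarray(P,float)
    # point (-150,-36) must move to +y:  rotation about z by -q
    return np.c_[c*P[:,0]+s*P[:,1],-s*P[:,0]+c*P[:,1],P[:,2]] if False else np.c_[P[:,0]*c+P[:,1]*s, -P[:,0]*s+P[:,1]*c, P[:,2]]
def to_plane(T): # project from C to y=YP
    k=(YP-C[1])/(T[:,1]-C[1]);return C+(T-C)*k[:,None]
def edge_model(side,off,prm,q,z=16):
    xb=np.array([-20.,-130.]);y=side*(25.5+off+(-75-xb)*np.tan(.185));P=np.c_[xb,y,[z,z]]
    if side<0:P=leg(P,q)
    return body2tool(P,prm)
E
python3 - <<'E'
from fit3 import *
for n in("r_g1","r_k1"):
    im=cv2.imread(n+".png");print(n,"pin z,x,r",pin(im),"ring",ring(im))
from fit3 import *
print(leg([[-150,-36,8]],.1))
E
```

```text
r_g1 pin z,x,r (np.float32(-0.8499985), np.float32(-74.65), np.float32(4.88)) ring (np.float32(-1.0999985), np.float32(-88.3), np.float32(16.74))
r_k1 pin z,x,r (np.float32(-0.6500015), np.float32(-75.15), np.float32(5.48)) ring (np.float32(-1.5), np.float32(-88.1), np.float32(16.48))
[[-152.84462779  -20.84513745    8.        ]]
```

Emit:
send_rows --moves '[[[5.5,3.7,-16.6],[-0.1,0,-0.6],45.3],[[5.5,3.7,-16.6],[0,0,-0.6],45.3],[[0,0,0],[0,0,0],45.3],[[0,0,0],[0,0,0],45.3]]'

```text
time: 16.25
tool_pos: [600.6, 8.3, 164.5]
tcp_rot: [-1.556, 1.232, -2.98]
contact_force: [-0.6, -0.4, -0.8]
grip_width: 45.5
```

```bash
cat > fit4.py <<'E'
from fit3 import *
import pickle
_o,_m=pickle.load(open("g1.pkl","rb"))
Rm,_=cv2.Rodrigues(_m["rvec"]);Rt=R.from_euler("xyz",_o["tcp_rot"]).as_matrix();CT=Rm@Rt # tool->cam rot
CC=Rt.T@(-Rm.T@_m["tvec"]-_o["tool_pos"])
def rect2(im):
    xs=np.arange(-140,0,.2);zs=np.arange(-45,45,.2);X,Z=np.meshgrid(xs,zs,indexing="ij")
    q=(np.stack([X,np.full_like(X,YP),Z],-1)-CC)@CT.T;n=np.hypot(q[...,0],q[...,1]);k=np.arctan2(n,q[...,2])/np.maximum(n,1e-9);m=_m
    return cv2.remap(im,(m["cx"]+m["fx"]*k*q[...,0]).astype(np.float32),(m["cy"]+m["fy"]*k*q[...,1]).astype(np.float32),cv2.INTER_CUBIC)
import fit3; fit3.C=CC
SIDES=[1,1,-1,-1]
XS=np.arange(-32,-4,1.5)
def resid(ed,prm,q,do,di):
    r=[]
    for li,x,z in ed:
        off=do if li in(0,3) else di
        L=to_plane(edge_model(SIDES[li],off,prm,q));r.append(L[0,2]+(L[1,2]-L[0,2])*(x-L[0,0])/(L[1,0]-L[0,0])-z)
    return r
def pinm(prm):return to_plane(body2tool([[0,0,16]],prm))[0]
def ringr(prm,r0,xc):
    T=body2tool([[xc,r0,16],[xc,-r0,16]],prm);P=to_plane(T);return (P[0,2]-P[1,2])/-2
E
python3 - <<'E'
from fit4 import *
from plant import bot,viewer
ims=[]
o=bot.get_obs();print(np.round(o["tool_pos"],1),o["tcp_rot"].round(3),o["grip_width"],o["time"],o["contact_force"].round(1))
for i in range(3): ims.append(viewer.capture("wrist").astype(float))
im=np.mean(ims,0).astype(np.uint8);cv2.imwrite("pics/l1.png",im)
r=rect2(im);cv2.imwrite("r_l1.png",r);g=rect2(cv2.imread("pics/g1.png"));cv2.imwrite("r_g1.png",g)
print(pin(g),ring(g));print(pin(r),ring(r))
for x in(-32,-20,-8):print(peaks(r,x))
E
```

```text
[600.6   8.3 164.5] [-1.556  1.232 -2.98 ] 45.47574942905279 16.25 [-0.6 -0.4 -0.8]
(np.float32(-0.8499985), np.float32(-74.65), np.float32(4.88)) (np.float32(-1.0999985), np.float32(-88.3), np.float32(16.74))
(np.float32(-0.75), np.float32(-75.55), np.float32(5.3)) (np.float32(-1.7000008), np.float32(-89.1), np.float32(16.52))
[(-17.6, 9), (-11.4, -11), (10.2, 11), (16.6, -14)]
[(-19.2, 9), (-13.0, -10), (12.0, 12), (18.4, -10)]
[(-26.8, -25), (-21.0, 15), (-14.6, -10), (9.2, 4), (10.8, -7), (13.6, 12), (20.2, -16), (25.8, 22)]
```

```bash
cat > fit5.py <<'E'
from fit4 import *
g=cv2.imread("r_g1.png");G=edges(g,[(-20,-24.8,1),(-13.4,-18.4,-1),(12,17,1),(18.4,23.6,-1)],XS)
gp=pin(g);gr=ring(g)
f=lambda v:np.r_[resid(G,[v[0],23.4,v[1],v[2],0.],0,v[3],v[4]),3*(pinm([v[0],23.4,v[1],v[2],0])[[2,0]]-gp[:2])]
sg=least_squares(f,[-75,-1,0,0,-7]);DO,DI=sg.x[3:]
gprm=[sg.x[0],23.4,sg.x[1],sg.x[2],0];r0=least_squares(lambda r:ringr(gprm,r[0],14)-gr[2],[16]).x[0]
def solve(img,lines,w,wt=(3,3,5),pad=9.5,verbose=True):
    E=edges(img,lines,XS);p=pin(img);rr=ring(img)
    def padw(prm,q):
        zz=[]
        for s in(1,-1):
            T=edge_model(s,0,prm,q,8);zz.append(T[0,2]+(T[1,2]-T[0,2])*(pad-T[0,0])/(T[1,0]-T[0,0]))
        return abs(zz[1]-zz[0])
    def f(v):
        prm=v[:5]
        return np.r_[resid(E,prm,v[5],DO,DI),wt[0]*(pinm(prm)[[2,0]]-p[:2]),wt[1]*(ringr(prm,r0,14)-rr[2])*2,wt[2]*(padw(prm,v[5])-w),(prm[1]-23.4)*.3]
    s=least_squares(f,[-75,23.4,-.8,0,0,.09]);v=s.x
    pa=body2tool([[-150,36,8]],v)[0];pb=body2tool(leg([[-150,-36,8]],v[5]),v)[0]
    if verbose:print("prm",v.round(3),"rms",np.sqrt(np.mean(np.square(s.fun[:len(E)]))).round(3),"padw",padw(v,v[5]).round(2),"ringres",(ringr(v,r0,14)-rr[2]).round(2),"\n pa",pa.round(1),"pb",pb.round(1),"gap",np.linalg.norm(pa-pb).round(2))
    return v,pa,pb
E
python3 - <<'E'
from fit5 import *
print("g1",sg.x.round(3),"r0",r0,np.abs(sg.fun).max())
img=cv2.imread("r_l1.png");L=[(-17.6,-21.4,1),(-11.4,-15,-1),(10.2,14,1),(16.6,20.6,-1)]
for wt in((3,3,5),(3,3,0),(3,0,5),(3,3,1)):
    solve(img,L,45.4,wt)
E
```

```text
g1 [-7.4643e+01 -8.6400e-01 -3.0000e-03 -2.8800e-01 -6.7740e+00] r0 16.7166784125691 0.19249557150398644
prm [-7.4205e+01  2.3894e+01 -7.6000e-01 -5.7000e-02 -8.6000e-02  1.0400e-01] rms 0.189 padw 45.45 ringres -0.01 
 pa [ 76.3   2.9 -28.2] pb [76.1  2.9 28.2] gap 56.38
prm [-7.5567e+01  2.4918e+01 -7.6500e-01 -4.9000e-02 -2.0000e-03  9.0000e-02] rms 0.116 padw 46.79 ringres 0.02 
 pa [ 76.   16.6 -29.3] pb [75.7 16.6 29.2] gap 58.51
prm [-7.4115e+01  2.4319e+01 -7.6200e-01 -5.7000e-02 -9.2000e-02  1.0400e-01] rms 0.187 padw 45.44 ringres -0.07 
 pa [ 76.3   2.3 -28.2] pb [76.   2.4 28.2] gap 56.37
prm [-7.4795e+01  2.4351e+01 -7.6200e-01 -5.3000e-02 -4.9000e-02  9.7000e-02] rms 0.147 padw 46.03 ringres 0.0 
 pa [ 76.3   8.9 -28.7] pb [76.1  8.9 28.6] gap 57.34
```

Emit:
send_rows --moves '[[[0,0,0],[0,0,0],44.3],[[0,0,0],[0,0,0],44.3]]'

```text
time: 16.65
tool_pos: [600.4, 7.5, 164.4]
tcp_rot: [-1.556, 1.232, -2.982]
contact_force: [0.4, 0.3, -0.9]
grip_width: 44.5
```

```bash
cat > meas.py <<'E'
import sys
from fit5 import *
from plant import bot,viewer
def solve2(img,sp=.02,sty=.5):
    L=[(-17.6,-21.4,1),(-11.4,-15,-1),(10.2,14,1),(16.6,20.6,-1)]
    E=edges(img,L,XS);p=pin(img);rr=ring(img)
    f=lambda v:np.r_[np.array(resid(E,v[:5],v[5],DO,DI))/.15,(pinm(v)[[2,0]]-p[:2])/.25,(ringr(v,r0,14)-rr[2])/.15,v[4]/sp,(v[1]-23.4)/sty]
    s=least_squares(f,[-75,23.4,-.8,0,0,.09]);v=s.x
    pa=body2tool([[-150,36,8]],v)[0];pb=body2tool(leg([[-150,-36,8]],v[5]),v)[0]
    print("n",len(E),"prm",v.round(3),"rms",(.15*np.sqrt(np.mean(np.square(s.fun[:len(E)])))).round(3),"pa",pa.round(1),"pb",pb.round(1),"gap",np.linalg.norm(pa-pb).round(2))
    return v,pa,pb
if __name__=="__main__":
    tag=sys.argv[1];n=2
    o=bot.get_obs();print(np.round(o["tool_pos"],1),o["tcp_rot"].round(3),o["grip_width"],o["time"],o["contact_force"].round(1))
    im=np.mean([viewer.capture("wrist").astype(float) for i in range(n)],0).astype(np.uint8);cv2.imwrite(f"pics/{tag}.png",im)
    r=rect2(im);cv2.imwrite(f"r_{tag}.png",r)
    for a in((.02,.5),(.005,.2),(.2,2)):v,pa,pb=solve2(r,*a)
E
python3 - <<'E'
from meas import *
solve2(cv2.imread("r_l1.png"));solve2(cv2.imread("r_l1.png"),.005,.2)
E
python3 meas.py l2
```

```text
n 76 prm [-7.5658e+01  2.4135e+01 -8.0400e-01 -5.0000e-02  1.4000e-02  8.9000e-02] rms 0.118 pa [ 76.   18.2 -29.3] pb [75.7 18.2 29.3] gap 58.65
n 76 prm [-7.5464e+01  2.3604e+01 -8.0200e-01 -5.1000e-02  3.0000e-03  9.1000e-02] rms 0.124 pa [ 76.2  16.1 -29.2] pb [75.9 16.1 29.2] gap 58.34
[600.4   7.5 164.4] [-1.556  1.232 -2.982] 44.49466668795281 16.65 [ 0.4  0.3 -0.9]
n 76 prm [-7.5080e+01  2.4079e+01 -8.6000e-01 -5.6000e-02  8.0000e-03  9.9000e-02] rms 0.116 pa [ 76.7  17.2 -28.4] pb [76.4 17.2 28.7] gap 57.11
n 76 prm [-7.4966e+01  2.3576e+01 -8.5800e-01 -5.7000e-02  2.0000e-03  1.0000e-01] rms 0.12 pa [ 76.8  15.9 -28.3] pb [76.5 15.9 28.6] gap 56.88
n 76 prm [-7.4837e+01  2.5722e+01 -8.6500e-01 -5.6000e-02 -1.4000e-02  9.8000e-02] rms 0.111 pa [ 76.8  15.6 -28.5] pb [76.4 15.6 28.7] gap 57.15
```

```bash
cat > go.py <<'E'
import sys
from plan import *
T=np.array([76.6,16.3,.1])
dz=float(sys.argv[1]);n=int(sys.argv[2]);dx,dy=(float(a) for a in sys.argv[3:5]) if len(sys.argv)>4 else (0,0)
MA=np.array([583.5,37.3]);MB=np.array([591.7,-18.7]);M=np.r_[(MA+MB)/2+[dx,dy],18+dz]
rot=toolR(8.3,70);o,rows=plan(M-rot.apply(T),rot,n)
r=R.from_euler("xyz",o["tcp_rot"]);p=np.array(o["tool_pos"])
print("pa",(p+r.apply([76.7,16.3,-28.4])).round(1),"pb",(p+r.apply([76.4,16.3,28.6])).round(1),"F",o["contact_force"].round(1),"w",o["grip_width"],"t",o["time"],"j",np.round(o["joint_positions"],2))
for q in rows:print(q)
E
python3 go.py 14 4
```

```text
pa [586.2  33.9  86.4] pb [594.6 -22.5  87. ] F [-0.7 -0.1 -1.3] w 44.36746824580515 t 16.75 j [-0.34  0.59  2.34  2.61  1.04 -1.46]
[[13.0, 4.2, -1.0], [-0.0, 0.1, -0.1]]
[[13.0, 4.2, -0.9], [-0.0, 0.1, -0.1]]
[[13.0, 4.3, -0.9], [-0.0, 0.1, -0.1]]
[[13.0, 4.3, -0.9], [-0.0, 0.1, -0.1]]
```

Emit:
send_rows --moves '[[[13,4.2,-0.9],[0,0.1,-0.1],44.3],[[13,4.2,-0.9],[0,0.1,-0.1],44.3],[[13,4.2,-0.9],[0,0.1,-0.1],44.3],[[13,4.2,-0.9],[0,0.1,-0.1],44.3],[[0,0,0],[0,0,0],44.3]]'

```text
time: 17.38
tool_pos: [598.7, 10.9, 108.8]
tcp_rot: [-1.574, 1.226, -3.001]
contact_force: [-0.1, 0.1, -1.3]
grip_width: 44.6
```

```bash
python3 go.py 2 2
python3 - <<'E'
from shot import *
o,m,im,r=shot("side","n2",("point_a","mark_a"));shot("top","n3",("point_a",))
print(bot.get_obs()["time"])
a=cv2.resize(cv2.imread("pics/n2.png")[110:230,180:300],(480,480),interpolation=2);b=cv2.resize(cv2.imread("pics/n3.png")[130:230,180:260],(320,400),interpolation=2)
cv2.imwrite("pics/n4.png",a);cv2.imwrite("pics/n5.png",b)
rt=R.from_euler("xyz",o["tcp_rot"]);
for nm,T in(("pa",[76.7,16.3,-28.4]),("pb",[76.4,16.3,28.6])):
    P=o["tool_pos"]+rt.apply(T);print(nm,P.round(1),"side px",proj(cam("side"),P).round(1),"top px",proj(cam("top"),P).round(1))
E
```

```text
pa [584.2  37.6  31.1] pb [592.4 -18.8  31.3] F [-0.1  0.1 -1.3] w 44.60842596324011 t 17.375 j [-0.33  0.76  2.35  2.66  1.2  -1.55]
[[5.3, 1.7, -0.0], [-0.0, -0.0, -0.1]]
[[5.3, 1.7, -0.0], [-0.0, -0.0, -0.1]]
TCP [598.7  10.9 108.8] [-1.574  1.226 -3.001] t 17.375 w 44.6 F [-0.1  0.1 -1.3]
point_a [(0.95, array([195.6, 264.6])), (0.72, array([268.5, 306.5])), (0.67, array([293.2, 307.8]))]
mark_a []
TCP [599.   10.8 110.3] [-1.571  1.229 -2.998] t 17.525 w 44.4 F [-0.3  0.2 -1.1]
point_a [(0.88, array([306.6, 126.4])), (0.71, array([306.7, 106.1])), (0.61, array([221.3, 178.2]))]
17.625
pa [584.2  37.6  31.1] side px [240.  181.7] top px [215.6 177.7]
pb [592.4 -18.8  31.3] side px [249.2 191.7] top px [232.6 174.8]
```

View pics/n4.png

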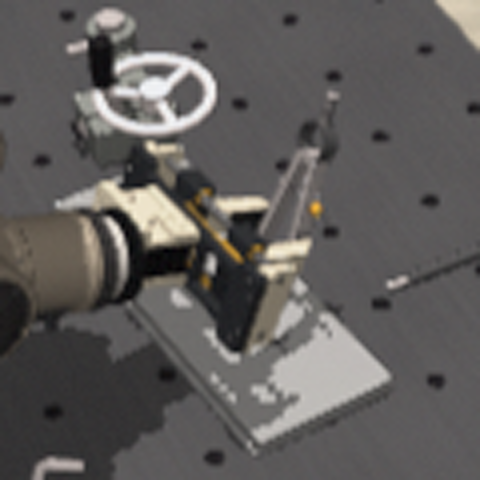

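View pics/n5.png

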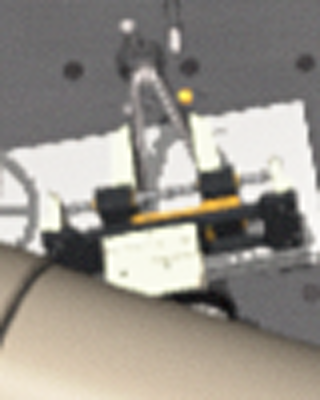

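Run:
```python
from meas import *
v,pa,pb=solve2(cv2.imread("r_l2.png"),.02,.5)
o=bot.get_obs();rt=R.from_euler("xyz",o["tcp_rot"])
for nm,P in(("head",[[56,0,8]]),("pin",[[0,0,16]]),("nut",[[-36,-23,8]])):
    T=body2tool(P if nm!="nut" else leg(P,v[5]),v)[0];X=o["tool_pos"]+rt.apply(T);print(nm,X.round(1),proj(cam("side"),X).round(1),proj(cam("top"),X).round(1))
```

```text
n 76 prm [-7.5080e+01  2.4079e+01 -8.6000e-01 -5.6000e-02  8.0000e-03  9.9000e-02] rms 0.116 pa [ 76.7  17.2 -28.4] pb [76.4 17.2 28.7] gap 57.11
head [656.5  23.1 228.6] [262.2 132.3] [212.2 137.3]
pin [631.3  16.2 178.4] [255.7 148.2] [216.7 151. ]
nut [629.9  -5.6 140.9] [258.1 161.3] [225.4 154.8]
```

Emit:
send_rows --moves '[[[5,1.7,0],[0,0,0],44.3],[[5,1.6,0],[0,0,0],44.3],[[0,0,0],[0,0,0],44.3]]'

```text
time: 18.0
tool_pos: [599.1, 10.6, 100.3]
tcp_rot: [-1.568, 1.231, -2.995]
contact_force: [-0.0, 0.9, -1.2]
grip_width: 44.2
```

```bash
python3 go.py 0 1
```

```text
pa [584.9  37.1  22.5] pb [593.2 -19.3  22.9] F [-0.   0.9 -1.2] w 44.211751588725775 t 18.0 j [-0.33  0.79  2.35  2.67  1.23 -1.57]
[[4.7, 1.0, -0.5], [-0.1, 0.0, -0.5]]
```

```bash
python3 go.py 1.5 1
```

```text
pa [584.9  37.1  22.5] pb [593.2 -19.3  22.9] F [-0.   0.9 -1.2] w 44.211751588725775 t 18.0 j [-0.33  0.79  2.35  2.67  1.23 -1.57]
[[3.3, 0.5, -0.5], [-0.1, 0.0, -0.5]]
```

Emit:
send_rows --moves '[[[3.3,0.5,-0.5],[0,0,-0.4],44.3],[[0,0,0],[0,0,0],44.3]]'

```text
time: 18.25
tool_pos: [598.3, 11.0, 96.6]
tcp_rot: [-1.568, 1.223, -2.996]
contact_force: [0.7, 0.7, -1.7]
grip_width: 44.1
```

```bash
python3 go.py 0.5 1; python3 meas.py l3;  python3 go.py 0.5 1
```

```text
pa [583.5  37.5  18.9] pb [591.8 -18.9  19.2] F [ 0.7  0.7 -1.7] w 44.14303822698939 t 18.25 j [-0.33  0.8   2.35  2.67  1.22 -1.57]
[[0.5, 0.2, 0.0], [-0.1, 0.0, -0.1]]
[598.3  11.   96.6] [-1.568  1.223 -2.996] 44.14303822698939 18.25 [ 0.7  0.7 -1.7]
n 76 prm [-7.4882e+01  2.4033e+01 -8.6800e-01 -5.5000e-02  1.2000e-02  9.7000e-02] rms 0.118 pa [ 77.   17.8 -28.6] pb [76.6 17.8 28.8] gap 57.39
n 76 prm [-7.4718e+01  2.3575e+01 -8.6600e-01 -5.6000e-02  3.0000e-03  9.9000e-02] rms 0.123 pa [ 77.1  16.  -28.4] pb [76.7 16.  28.7] gap 57.12
n 76 prm [-7.4710e+01  2.5438e+01 -8.7300e-01 -5.5000e-02 -5.0000e-03  9.6000e-02] rms 0.115 pa [ 77.   16.7 -28.6] pb [76.6 16.7 28.9] gap 57.48
pa [583.6  37.4  19.1] pb [591.9 -19.   19.5] F [-0.1 -0.2 -1.3] w 44.13297872931204 t 18.35 j [-0.33  0.8   2.35  2.67  1.22 -1.57]
[[0.7, 0.2, -0.0], [-0.1, 0.0, -0.1]]
```

Emit:
send_rows --moves '[[[0.7,0.2,0],[0,0,0],44],[[0,0,0],[0,0,0],44]]'

```text
time: 18.6
tool_pos: [598.3, 11.0, 96.2]
tcp_rot: [-1.568, 1.224, -2.995]
contact_force: [-0.4, 0.5, -1.4]
grip_width: 44.2
```

```bash
python3 go.py 0 1;python3 - <<'E'
from shot import *
F=[]
for i in range(4):
    F.append(bot.get_obs()["contact_force"]);viewer.capture("side")
print(np.round(F,1).tolist(),np.mean(F,0).round(2),bot.get_obs()["tool_pos"],bot.get_obs()["time"])
E
```

```text
pa [583.6  37.4  18.5] pb [591.9 -19.   18.9] F [-0.4  0.5 -1.4] w 44.15772838775674 t 18.6 j [-0.33  0.8   2.35  2.67  1.23 -1.57]
[[0.6, 0.2, -0.0], [-0.1, 0.0, -0.1]]
[[-0.4, 0.5, -1.4], [0.4, -0.1, -1.2], [-0.0, 0.6, -0.8], [-0.5, 0.1, -0.7]] [-0.13  0.27 -1.02] [598.37791458  10.91751116  96.27332745] 18.8
```

Emit:
send_rows --moves '[[[1,0.3,0],[0,0,0],43.9],[[0,0,0],[0,0,0],43.9]]'

```text
time: 19.05
tool_pos: [598.3, 10.9, 95.2]
tcp_rot: [-1.567, 1.224, -2.995]
contact_force: [-0.3, 0.1, -0.9]
grip_width: 44.1
```

```bash
cat > ff.py <<'E'
from shot import *
F=[];P=[]
for i in range(4):
    o=bot.get_obs();F.append(o["contact_force"]);P.append(o["tool_pos"]);viewer.capture("side")
print(np.round(F,1).tolist(),np.mean(F,0).round(2),np.mean(P,0).round(1),o["grip_width"],o["time"],o["dq"].round(3))
E
python3 ff.py; python3 go.py 0 1
```

```text
[[-0.3, 0.1, -0.9], [0.2, 0.2, -1.1], [0.3, -1.0, -1.3], [-0.3, -0.3, -0.2]] [-0.05 -0.23 -0.87] [598.3  10.9  95.2] 44.10130739481663 19.2 [-0.    -0.    -0.    -0.001  0.    -0.001]
pa [583.6  37.4  17.6] pb [591.9 -19.   17.9] F [-0.5 -0.1 -0.8] w 43.85247963414337 t 19.25 j [-0.33  0.8   2.35  2.67  1.23 -1.57]
[[-0.3, -0.1, -0.1], [-0.1, 0.0, -0.1]]
```

Emit:
send_rows --moves '[[[1,0.3,0],[0,0,0],43.9],[[0,0,0],[0,0,0],43.9]]'

```text
time: 19.5
tool_pos: [598.4, 10.9, 94.3]
tcp_rot: [-1.567, 1.224, -2.994]
contact_force: [0.1, -0.1, -1.0]
grip_width: 44.2
```

```bash
python3 ff.py; python3 go.py 0 1
```

```text
[[0.1, -0.1, -1.0], [0.0, 0.3, -1.8], [1.1, -0.7, -0.9], [0.1, 0.3, -1.3]] [ 0.33 -0.05 -1.25] [598.4  10.9  94.3] 43.79412688272289 19.65 [-0.     0.001 -0.    -0.     0.002  0.001]
pa [583.7  37.3  16.7] pb [591.9 -19.1  17. ] F [-0.3  0.7 -0.7] w 43.78240963811854 t 19.7 j [-0.33  0.8   2.35  2.67  1.23 -1.58]
[[-1.1, -0.4, -0.1], [-0.1, 0.0, -0.1]]
```

Emit:
send_rows --moves '[[[0.9,0.3,0],[0,0,0],43.9],[[0,0,0],[0,0,0],43.9]]'

```text
time: 19.95
tool_pos: [598.7, 10.8, 93.9]
tcp_rot: [-1.566, 1.226, -2.993]
contact_force: [-0.0, 0.6, -0.2]
grip_width: 44.0
```

```bash
python3 ff.py; python3 go.py 0 1
```

```text
[[-0.0, 0.6, -0.2], [0.2, 1.3, -0.1], [0.4, -0.3, 0.1], [0.2, 0.1, 0.4]] [0.18 0.43 0.05] [598.6  10.9  93.9] 43.961894680118476 20.1 [ 0.002  0.001 -0.     0.    -0.003  0.002]
pa [584.   37.3  16.2] pb [592.3 -19.1  16.6] F [0.3 0.  0.5] w 44.17487416480606 t 20.15 j [-0.33  0.81  2.35  2.67  1.23 -1.58]
[[-1.5, -0.8, -0.1], [-0.1, 0.1, -0.2]]
```

Contact is just starting: Fz rose from about -1.1 N to 0. The points are hidden behind the gripper, so I'll check the dividers' tilt in the hand from the head and nut in the fixed cameras.

Run:
```python
from meas import *
o=bot.get_obs();rt=R.from_euler("xyz",o["tcp_rot"])
v,pa,pb=solve2(cv2.imread("r_l3.png"),.005,.2)
out=[]
for c,(x0,y0,w) in(("top",(195,120,55)),("side",(235,115,60))):
    im=np.mean([viewer.capture(c).astype(float) for i in range(2)],0).astype(np.uint8);cv2.imwrite(f"pics/q_{c}.png",im);m=cam(c)
    z=cv2.resize(im[y0:y0+w,x0:x0+w],(400,400),interpolation=2);s=400/w
    for nm,P in(("head",[[56,0,8]]),("h0",[[33,0,8]]),("pin",[[0,0,16]]),("nut",[[-36,-23,8]]),("l",[[-60,0,16]])):
        T=body2tool(P if nm!="nut" else leg(P,v[5]),v)[0];X=o["tool_pos"]+rt.apply(T);u=proj(m,X)
        print(c,nm,u.round(1))
        q=((u+.5-[x0,y0])*s).astype(int);cv2.drawMarker(z,tuple(int(a) for a in q),(255,0,255),0,9,1)
    out.append(z)
cv2.imwrite("pics/q1.png",np.hstack(out))
```

```text
n 76 prm [-7.4718e+01  2.3575e+01 -8.6600e-01 -5.6000e-02  3.0000e-03  9.9000e-02] rms 0.123 pa [ 77.1  16.  -28.4] pb [76.7 16.  28.7] gap 57.12
top head [212.8 139.4]
top h0 [214.6 144.2]
top pin [217.3 152.9]
top nut [225.9 156.7]
top l [221.5 163.9]
side head [261.9 136.6]
side h0 [260. 143.]
side pin [255.3 152.2]
side nut [257.7 165.3]
side l [250.6 168.2]
```

View pics/q1.png

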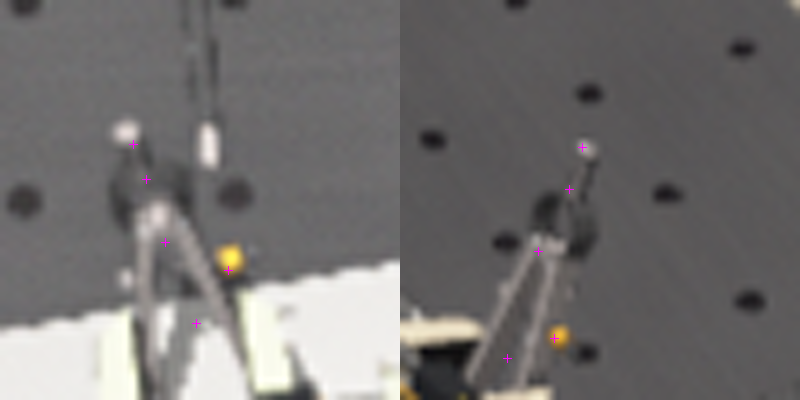

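Run:
```python
from meas import *
o=bot.get_obs();rt=R.from_euler("xyz",o["tcp_rot"])
v,pa,pb=solve2(cv2.imread("r_l3.png"),.005,.2);v=v.copy();v[0]-=1.6
def blob(im,box,mode):
    x0,y0,x1,y1=box;a=im[y0:y1,x0:x1].astype(float)
    w=(a[...,2]-a[...,0]-40).clip(0) if mode=="y" else (a.mean(2)-130).clip(0)
    yy,xx=np.mgrid[y0:y1,x0:x1];return np.array([(w*xx).sum(),(w*yy).sum()])/w.sum()
bx={"top":((222,150,231,160),(207,133,216,143)),"side":((254,161,264,170),(258,132,268,142))}
for c,(b1,b2) in bx.items():
    im=cv2.imread(f"pics/q_{c}.png");m=cam(c)
    for nm,P,b,md in(("nut",leg([[-36,-22.5,8]],v[5]),b1,"y"),("head",[[55,0,8]],b2,"w")):
        X=o["tool_pos"]+rt.apply(body2tool(P,v)[0]);u=blob(im,b,md);print(c,nm,"px",u.round(2),"pred",proj(m,X).round(2),"world diff",(onz(m,u,X[2])-X).round(1)[:2])
print("tips",[ (o["tool_pos"]+rt.apply(p-[1.6,0,0])).round(1) for p in(pa,pb)])
```

```text
n 76 prm [-7.4718e+01  2.3575e+01 -8.6600e-01 -5.6000e-02  3.0000e-03  9.9000e-02] rms 0.123 pa [ 77.1  16.  -28.4] pb [76.7 16.  28.7] gap 57.12
top nut px [226.26 155.14] pred [225.63 156.39] world diff [ 3.9 -2. ]
top head px [211.91 137.71] pred [212.8 139.3] world diff [4.8 2.5]
side nut px [258.36 164.99] pred [257.74 164.81] world diff [ 1.4 -1.6]
side head px [262.22 136.7 ] pred [261.96 136.44] world diff [ 0.2 -1.5]
tips [array([584.1,  37.4,  17.4]), array([592.4, -19.1,  17.8])]
```

Run:
```python
from h import *
im=cv2.imread("pics/q_side.png");z=cv2.resize(im[160:215,215:280],None,fx=10,fy=10,interpolation=2);cv2.imwrite("pics/q2.png",z)
```

```text
(no output)
```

View pics/q2.png

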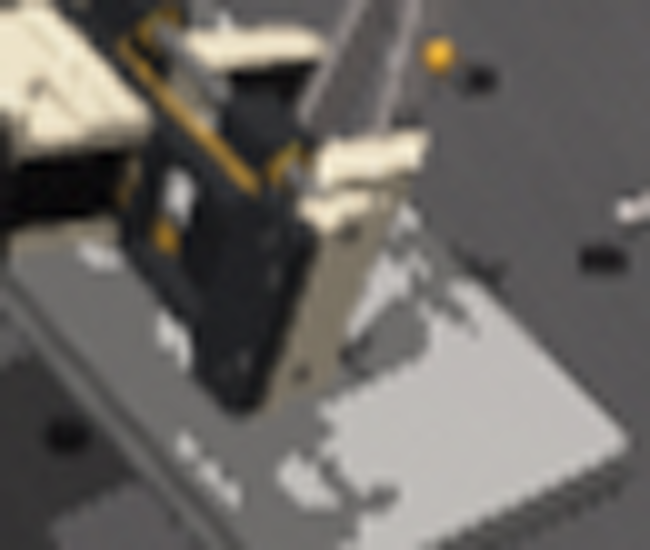

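```bash
sed -i 's/^T=.*/T=np.array([75.0,16.2,.1])/; s/toolR(8.3,70)/toolR(8.3,float(sys.argv[5]) if len(sys.argv)>5 else 85)/; s/76\.7,16\.3/75.1,16.2/; s/76\.4,16\.3/74.8,16.2/' go.py; python3 go.py 4 5 0 0 85
```

```text
pa [584.4  37.4  17.7] pb [592.7 -19.   18.1] F [1.7 0.3 1.6] w 44.59158038388418 t 20.35 j [-0.33  0.81  2.35  2.67  1.23 -1.58]
[[0.6, -4.2, -0.0], [-0.0, 0.0, 3.0]]
[[0.4, -4.2, -0.0], [-0.0, 0.0, 3.0]]
[[0.2, -4.2, -0.0], [-0.0, 0.0, 3.0]]
[[-0.1, -4.2, -0.0], [-0.0, 0.0, 3.0]]
[[-0.3, -4.2, -0.0], [-0.0, 0.0, 3.0]]
```

Emit:
send_rows --moves '[[[-4,-1.4,0],[0,0,0],43.9],[[0.6,-4.2,0],[0,0,3],43.9],[[0.4,-4.2,0],[0,0,3],43.9],[[0.2,-4.2,0],[0,0,3],43.9],[[-0.1,-4.2,0],[0,0,3],43.9],[[-0.3,-4.2,0],[0,0,3],43.9],[[0,0,0],[0,0,0],43.9]]'

```text
time: 21.22
tool_pos: [577.4, 7.7, 102.8]
tcp_rot: [-1.546, 1.491, -2.974]
contact_force: [-0.4, 1.0, -0.8]
grip_width: 43.9
```

```bash
python3 go.py 2 1
python3 - <<'E'
from shot import *
im=np.mean([viewer.capture("side").astype(float) for i in range(2)],0).astype(np.uint8);cv2.imwrite("pics/s_side.png",im)
cv2.imwrite("pics/s2.png",cv2.resize(im[160:215,215:280],None,fx=10,fy=10,interpolation=2))
o=bot.get_obs();rt=R.from_euler("xyz",o["tcp_rot"])
for T in([75.1,16.2,-28.4],[74.8,16.2,28.6]):print(((proj(cam("side"),o["tool_pos"]+rt.apply(T))-[214.5,159.5])*10).round())
E
```

```text
pa [583.4  37.1  26.6] pb [591.6 -19.3  27. ] F [-0.4  1.  -0.8] w 43.866472728379314 t 21.225 j [-0.39  1.06  2.41  2.6   1.77 -1.74]
[[6.6, 1.3, -0.2], [-0.1, 0.1, -0.5]]
[254. 230.]
[346. 330.]
```

View pics/s2.png

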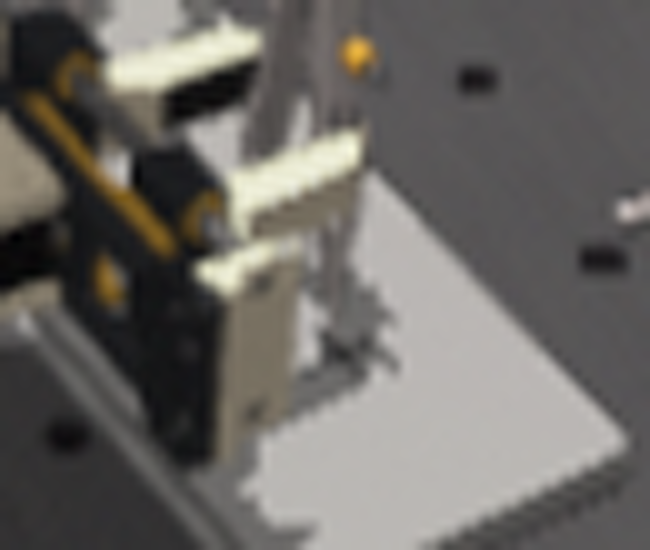

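```bash
python3 go.py 1 2
```

```text
pa [583.8  37.2  27.5] pb [592.  -19.2  28. ] F [-0.4 -0.4 -0.4] w 44.01918311171717 t 21.325 j [-0.39  1.05  2.41  2.6   1.77 -1.74]
[[4.3, 0.6, -0.1], [-0.0, 0.1, -0.3]]
[[4.3, 0.6, -0.1], [-0.0, 0.1, -0.3]]
```

Emit:
send_rows --moves '[[[4,0.6,0],[0,0,-0.2],43.9],[[3.5,0.5,0],[0,0,-0.2],43.9],[[0,0,0],[0,0,0],43.9]]'

```text
time: 21.7
tool_pos: [578.7, 8.0, 97.0]
tcp_rot: [-1.519, 1.486, -2.945]
contact_force: [0.3, 0.7, -0.6]
grip_width: 44.0
```

```bash
cat > look.py <<'E'
import sys
from shot import *
t=sys.argv[1]
im=np.mean([viewer.capture("side").astype(float) for i in range(4)],0).astype(np.uint8);cv2.imwrite(f"pics/{t}_side.png",im)
z=cv2.resize(im[170:205,225:270],None,fx=16,fy=16,interpolation=2)
o=bot.get_obs();rt=R.from_euler("xyz",o["tcp_rot"])
for T in([75.1,16.2,-28.4],[74.8,16.2,28.6]):
    X=o["tool_pos"]+rt.apply(T);print(X.round(1),proj(cam("side"),X).round(2),((proj(cam("side"),X)-[224.5,169.5])*16).round())
for M in([239.5,184.7],[248.8,194.9]): print("mark crop",((np.array(M)-[224.5,169.5])*16).round())
a=cv2.imread("pics/a_side.png")[170:205,225:270];a=cv2.resize(a,None,fx=16,fy=16,interpolation=2)
cv2.imwrite(f"pics/{t}.png",z);cv2.imwrite("pics/ref.png",a)
E
python3 look.py u1;python3 go.py 0 1
```

```text
[584.2  37.2  20.7] [240.05 183.93] [249. 231.]
[592.4 -19.2  21.2] [249.22 193.89] [396. 390.]
mark crop [240. 243.]
mark crop [389. 406.]
pa [584.2  37.2  20.7] pb [592.4 -19.2  21.2] F [ 0.1 -0.4 -1.3] w 43.83221513099972 t 21.9 j [-0.39  1.07  2.4   2.6   1.77 -1.74]
[[2.9, -0.2, -0.1], [-0.1, 0.2, -0.1]]
```

View pics/u1.png

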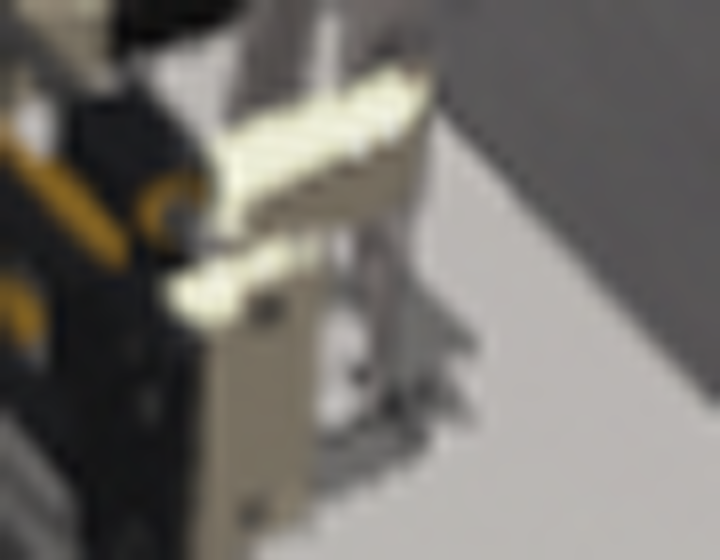

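View pics/ref.png

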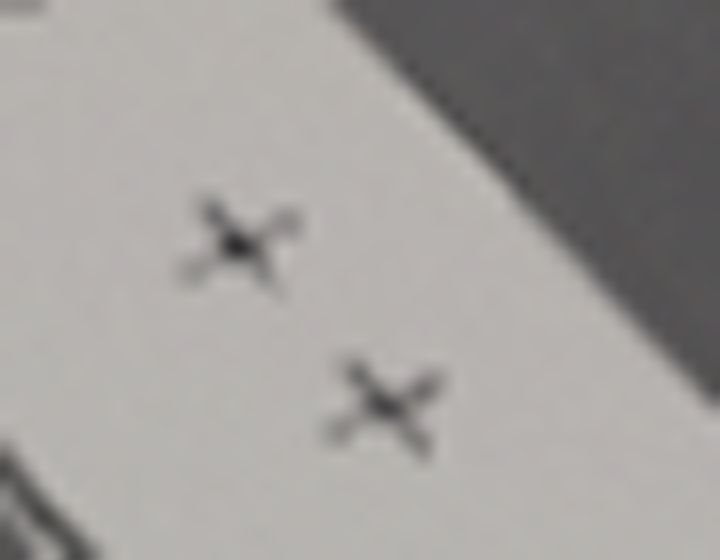

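Emit:
send_rows --moves '[[[2,-0.5,-0.2],[0,0.1,0],43.9],[[0,0,0],[0,0,0],43.9]]'

```text
time: 22.15
tool_pos: [577.9, 8.1, 95.2]
tcp_rot: [-1.54, 1.487, -2.967]
contact_force: [-0.0, 0.3, -0.1]
grip_width: 43.9
```

```bash
python3 ff.py;python3 go.py 0 1
```

```text
[[-0.0, 0.3, -0.1], [1.0, -0.7, -0.2], [-0.1, -0.3, -0.0], [-0.2, -0.4, 0.6]] [ 0.16 -0.28  0.08] [577.9   8.1  95.2] 44.368430051535924 22.3 [-0.    -0.001 -0.001  0.002 -0.003  0.   ]
pa [583.6  37.4  19. ] pb [591.8 -19.   19.4] F [ 1.4 -0.3  0.4] w 44.28677378741641 t 22.35 j [-0.39  1.07  2.4   2.6   1.77 -1.74]
[[1.1, 0.3, 0.1], [-0.1, 0.1, -0.2]]
```

```bash
python3 look.py u2
python3 - <<'E'
import cv2,numpy as np
im=cv2.imread("pics/u2_side.png");z=im[182:202,236:262];z=cv2.resize(z,None,fx=28,fy=28,interpolation=cv2.INTER_LANCZOS4)
z=cv2.convertScaleAbs(z,alpha=1.4,beta=-30)
for (x,y) in([248.8,194.9],):
    p=(int((x-235.5)*28),int((y-181.5)*28));cv2.drawMarker(z,p,(0,0,255),0,14,1)
cv2.imwrite("pics/u3.png",z)
E
```

```text
[583.6  37.4  19. ] [239.86 184.31] [246. 237.]
[591.8 -19.   19.4] [249.02 194.29] [392. 397.]
mark crop [240. 243.]
mark crop [389. 406.]
```

View pics/u3.png

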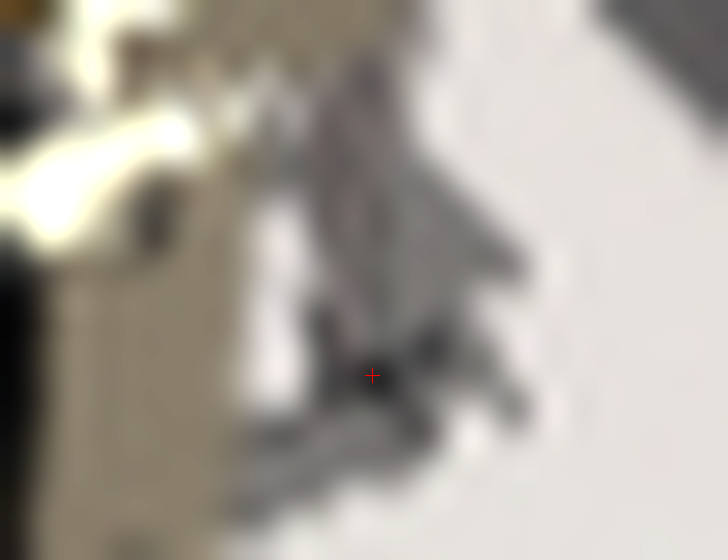

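Point b tapers onto the dot of mark_b at zoomed (372,365), against the cross at (372,376). I'll ease the touch slightly and re-measure the gap.

Emit:
send_rows --moves '[[[-0.5,0,0],[0,0,0],43.9],[[0,0,0],[0,0,0],43.9]]'

```text
time: 22.8
tool_pos: [577.9, 8.2, 95.6]
tcp_rot: [-1.541, 1.486, -2.968]
contact_force: [-0.2, -0.2, -1.1]
grip_width: 43.9
```

```bash
python3 meas.py v1; python3 ff.py; python3 go.py 0 1
```

```text
[577.9   8.2  95.6] [-1.541  1.486 -2.968] 43.93742387116463 22.8 [-0.2 -0.2 -1.1]
n 75 prm [-7.4866e+01  2.4030e+01 -7.6000e-01 -5.5000e-02  1.4000e-02  1.0000e-01] rms 0.109 pa [ 77.   18.1 -28.5] pb [76.7 18.1 28.5] gap 56.99
n 75 prm [-7.4674e+01  2.3579e+01 -7.5500e-01 -5.6000e-02  3.0000e-03  1.0200e-01] rms 0.115 pa [ 77.1  16.1 -28.3] pb [76.8 16.1 28.4] gap 56.68
n 75 prm [-7.4719e+01  2.5387e+01 -7.6800e-01 -5.5000e-02 -0.0000e+00  9.9000e-02] rms 0.105 pa [ 77.   17.3 -28.5] pb [76.7 17.3 28.6] gap 57.1
[[-0.2, -0.2, -0.8], [-0.0, 0.0, -0.4], [-0.8, -0.4, -0.8], [0.2, 0.7, -1.1]] [-0.2   0.05 -0.77] [577.9   8.2  95.6] 44.43419972465211 23.05 [-0.001 -0.    -0.001 -0.     0.003  0.   ]
pa [583.5  37.4  19.3] pb [591.7 -19.   19.8] F [ 0.1  0.5 -1.1] w 44.11144677101832 t 23.1 j [-0.39  1.07  2.4   2.6   1.77 -1.74]
[[1.5, 0.3, 0.1], [-0.1, 0.1, -0.1]]
```

View pics/v1.png

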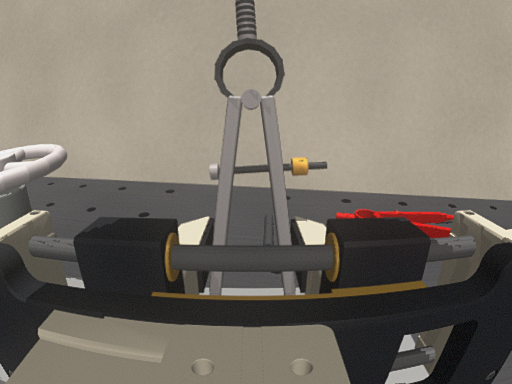

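```bash
python3 -c "
from plant import bot
print(bot.get_obs()['dq'].round(3));print(bot.close_job())"
```

```text
[ 0.001 -0.001 -0.001 -0.002 -0.    -0.002]
the job is handed in; nothing more can be done
None
```

I handed the job in at about 23 s. The clamp is wound down, and the dividers are still gripped with a point at each cross. No verdict came back.

**Clamp:** I wound the handwheel clockwise about 379° until it stopped against 22 N. One more push did not move it, and the foot looked seated on the drawer front in the pictures.

**Dividers:** I picked up the steel pair across both legs, avoiding the red look-alikes. I raised the head until the dividers stood about 85° from lying flat, then squeezed the legs.

**Last checks:**
- **Gap:** the points are about 56.9 mm apart by fitting the wrist picture. The crosses are about 56.6 mm apart by the wrist pictures, though the top camera gave 55.0 and the side camera 57.7.
- **Point on mark_b:** the side camera showed it tapering onto the dot, within about 1 mm.
- **Point on mark_a:** it was hidden behind the gripper, so I only placed it by calculation (about 583.5, 37.4 against the mark at 583.5, 37.3).
- **Height:** I felt light contact of about 1 N, then lifted about 0.5 mm, so the points are just above or barely touching the sheet. The arm and grip were steady when I handed in.

**Disagreements:**
- Touching the sheet at two different tilts suggested the points may be a few mm further forward in x than I calculated.
- The fixed cameras' view of the head and nut suggested 2–3 mm the same way, with the arm at the first tilt.
- I trusted the direct view of the point on mark_b over both.

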